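# Sort the jeweller's bits into the clip-in cassette and lift it out by its catches

### The job

Leave the aluminium cassette clipped in its dock while you sort the loose bits of work into it: both plain steel ring blanks into the short compartment and the ball-ended doming punch, lying flat, into the long one. Then pinch the two black side catches of the cassette together, lift it clear of the dock to about 10 cm above where it sat, and finish there, still holding it level by the squeezed catches with everything inside. Do not disturb the other things on the bench.

Things in the scene. Friction and masses are not known exactly. Their poses are not given: they have to be found in the camera images.
- dock: Fixed dark steel dock, base plate 214 x 104 x 6 mm on the bench, long along its x. Origin on the bench, straight under the cassette's origin; z up. At x = 0 on each y side a keeper 26 mm long, 32 mm high above the bench, inner face 33 mm from the centre line: its lip stops the catch's hook, so the cassette rises only 1 mm unless squeezed. Guides 19 mm high give the cassette 1.5 mm play.
- cassette: Loose aluminium cassette, tray 182 x 68 x 26 mm, 0.35 to 0.5 kg, balanced near its origin. Sits in the dock, underside 6 mm above the bench, axes parallel to the dock's. Origin: under the grip's centre, on the underside; x along it towards the long compartment, z up. Grey grip block at the origin, 30 (x) x 36 (y) mm, 60 mm high, with a black catch on each y side.
- long_in (a point): Centre of the long compartment's inner floor, at x = +61.5 mm, z = 3 mm of the cassette. Opening 88 mm (x) by 63 mm (y), rim 23 mm above this floor.
- short_in (a point): Centre of the short compartment's inner floor, at x = -44.5 mm, z = 3 mm of the cassette. Opening 54 mm (x) by 63 mm (y), rim 23 mm above this floor.
- catch_a (a joint): Catch on the cassette's +y side: sliding black tab 24 mm wide (x), free outer face from z = 26 to 66 mm (cassette frame), 31 mm from the centre line at rest. Value in m: 0 sprung out and hooked, grows as the tab is pushed inwards along y, 0.006 at the stop. Spring 4 N at the start, 7 N at the stop. Hook clear of the keeper from 0.004 on.
- catch_b (a joint): The same catch on the cassette's -y side, mirrored. With both tabs at rest the width over them is 62 mm, both fully squeezed 50 mm. The tabs carry the cassette's weight when it is lifted by them.
- catch_a_pad (a point): Middle of the finger face of catch_a (on the outer face, 52 mm above the cassette's underside; 58 mm above the bench when docked).
- catch_b_pad (a point): Middle of the finger face of catch_b, likewise.
- punch: Loose steel doming punch lying on the bench: square shank 11 x 11 mm, 54 mm long, with a 16 mm ball at its +x end, 72 mm overall (x = -36 to +36 mm), 60 g. Origin on the bench at mid-length; x along it towards the ball, its axis about 7 mm above the bench at the origin. Shank spans x = -36 to +18 mm.
- punch_head (a point): Centre of the punch's ball.
- punch_tail (a point): On the punch's axis, 2 mm short of the plain end of its shank.
- ring_a: Loose plain steel ring blank lying flat: 30 mm outside, 21 mm inside, 12 mm high, 34 g. Origin: centre of its underside; z is the ring's axis.
- ring_a_mid (a point): Centre of ring_a (6 mm above its underside).
- ring_b: A second ring blank, the same as ring_a.
- ring_b_mid (a point): Centre of ring_b (6 mm above its underside).
- bench_block: Bystander: loose dark steel bench block, 85 x 85 x 22 mm, origin centre of underside.
- file: Bystander: loose needle file lying flat, about 145 mm long along its x, 9 mm wide, 8 mm high, black handle to -x, origin near its middle on the bench.
- blade_box: Bystander: loose cardboard box of saw blades with a red label, 120 x 45 x 28 mm, long along its x, origin centre of underside.
- bur_beaker: Bystander: loose clear beaker 64 mm across and 75 mm high with small burs standing in it to 105 mm, origin centre of underside.
- mug: Bystander: loose white mug 80 mm across, 95 mm high, handle at its +y side, origin centre of underside.

How it is judged:
By the outcome, as a careful person would: the job done as asked, in the order asked, and still so for the second after the job is handed in, while the arm keeps its last pose, push and grip.
It also fails if it takes over 72 s, if anything falls off the work surface, if the arm or the gripper's body presses on something with over 40 N, if the wrist force passes 120 N, or if a joint passes its speed limit or range.

### The arm

A 6-joint arm with a two-finger parallel gripper is mounted at the origin on the work surface. World frame = base frame: x ahead of the robot, y to its left, z up, the work surface at z = 0. Lengths are in m, angles in degrees, forces in N, time in s.
With the tool pointing down it reaches from about 0.25 to 0.8 m from the base axis. Payload 3.9 kg.
Tool frame: the origin (TCP) lies at the very end of the fingers, on their centre line; the grasp point (between the pads) lies 19 mm behind it; z points along the fingers, y is the direction in which the jaws open and shut (so a half turn about z gives the same grasp; the last joint's range is limited). The gripper opens to 85 mm and grips with 20 to 120 N. Pads are 22 mm wide; open, the fingers measure 114 mm over their backs; the gripper's body (76 mm by 85 mm) begins 54 mm behind the grasp point. The pads swing forward as they close: fully open they stand 13 mm farther back than shut.
Start: joints at [63.197, 14.897, -7.913, 67.191, 0, 90], TCP at [0.237, 0.469, 0.231] pointing down, gripper open.
Joint ranges: [-159.42, 159.42], [-47.68, 98.78], [-73.54, 78.23], [-108.79, 121.32], [-90, 84.71], [-180, 180]. Speed limits (degrees/s): [147.25, 147.25, 180, 180, 180, 180].

### API

Orientations are given as a 3x3 rotation matrix whose columns are the frame's x, y, z axes.
In Python, from bench import manip gives the robot as it stands.
- The arm moves only by the tool drive_tool, never from a script. Its argument "targets" is a list of rows, each a list of 2 entries, a list of its own where there are three numbers: the shift along the tool's x, y, z in cm, then the turn about the tool's z in rad. A call has exactly 5 rows; each row shifts and turns the pose as measured when the row begins, along the tool's axes as they then stand; what a row does not reach is not made up. A row lasts 1/8 s, in which the tool goes at most 62.5 mm and 10.7 degrees, less where a joint would pass 70% of its speed; a pose out of reach is approached as far as the arm can. A call is refused whole if a number of a shift passes 6.25 or a number of a turn 0.188, either way. A call with a gripper value outside its range is refused whole. "claw" is the finger opening in cm, from 0 to 8.54, set as the call begins (left out, the last holds). The fingers move at their own pace and stop on an object; "newtons" is the grip in N (left out, the last holds). Time passes only in rows, so rows that do not move let the fingers close, or fill a call up. It gives the time, the measured TCP pose, the force and the opening at its end, in the units of the state.
- manip.get_obs(): the state, without advancing time (a new reading comes with each control period).
- manip.camera(name): name is "side" or "top"; returns a dict with "img" (480x640x3 uint8, blue, green, red), "z_map" (480x640 float32, m along the optical axis (not along the pixel's ray), 0 where there is no reading), "fx", "fy", "cx", "cy" (pixels), "rvec" (rotation vector, rad) and "tvec" (3), from world to camera coordinates, as OpenCV has them. Camera axes: x right, y down, z forward; pixel columns grow to the right and rows downward; lengths in m; the calibration is good to about 2 mm. A picture is of the moment at which its call begins.
- manip.finish_job(): hands the job in, once; it reports no verdict.
The state is a dict: "t": time; "qpos": joint angles; "joint_velocities": joint speeds; "joint_efforts": joint torques, N m; "tcp_pos": TCP position; "ee_rot": TCP orientation; "force": force on the tool from outside, world axes, zero at the start; "ft_torque": the same for the moment, N m; "width": finger opening in m.
Only numpy, scipy, OpenCV 4.12 (cv2) and the standard library are available. Lean on these libraries where they do the work, as an engineer would, in place of code of your own. Each camera call takes 0.05 s, during which the arm holds its last target.

## Working session

There is one attempt and no reset: what is moved stays moved. The work goes in short steps, Python scripts to look and compute and a tool call to move; the robot and the scene stay as the last step left them, time stands still between calls to the robot, and variables do not carry over. Pictures are saved under pics/ and viewed, and the job is handed in when it is done.

Besides the shell and the picture viewer there is one more tool, called by a JSON object that holds its "name" and its "arguments". drive_tool: Moves the arm, as the interface text tells. Its arguments: {"type":"object","properties":{"targets":{"type":"array","items":{"type":"array"}},"claw":{"type":"number"},"newtons":{"type":"number"}},"required":["targets"]}

```bash
ls; mkdir -p pics
cat > h.py <<'E'
import numpy as np, cv2
from bench import manip
def snap(n):
    c=manip.camera(n); np.savez(f'{n}.npz',**c); return c
def load(n): return dict(np.load(f'{n}.npz'))
def w(c,u,v,z=None):
    R,_=cv2.Rodrigues(np.array(c['rvec'],float)); t=np.array(c['tvec'],float).ravel()
    d=np.array([(u-c['cx'])/c['fx'],(v-c['cy'])/c['fy'],1.0])
    if z is None: return R.T@(d*c['z_map'][int(round(v)),int(round(u))]-t)
    o=-R.T@t; r=R.T@d; return o+r*(z-o[2])/r[2]
def px(c,p):
    R,_=cv2.Rodrigues(np.array(c['rvec'],float)); q=R@np.array(p)+np.array(c['tvec']).ravel()
    return q[0]/q[2]*c['fx']+c['cx'],q[1]/q[2]*c['fy']+c['cy']
def cloud(c):
    R,_=cv2.Rodrigues(np.array(c['rvec'],float)); t=np.array(c['tvec'],float).ravel()
    v,u=np.mgrid[:480,:640]; z=c['z_map']
    P=np.stack([(u-c['cx'])/c['fx']*z,(v-c['cy'])/c['fy']*z,z],-1)
    P=(P-t)@R; P[z==0]=np.nan; return P
E
python3 - <<'E'
from h import *
for n in ('top','side'):
    c=snap(n); cv2.imwrite(f'pics/{n}0.png',c['img'])
    R,_=cv2.Rodrigues(np.array(c['rvec'],float)); print(n,-R.T@np.array(c['tvec']).ravel(),R.round(2).tolist(),c['fx'])
o=manip.get_obs(); print({k:np.round(v,3).tolist() for k,v in o.items()})
E
```

```text
pics
top [0.37615666 0.007546   1.27778098] [[-0.01, -1.0, 0.01], [-0.99, 0.01, -0.13], [0.13, -0.01, -0.99]] 533.9295570611557
side [ 0.20159059 -0.71106313  1.03186869] [[0.92, -0.39, 0.01], [-0.3, -0.72, -0.63], [0.25, 0.58, -0.78]] 550.2922712045189
{'t': 0.1, 'qpos': [63.198, 14.932, -7.979, 67.191, 0.001, 89.999], 'joint_velocities': [0.031, -0.104, 0.16, 0.073, 0.034, 0.012], 'joint_efforts': [0.0, -40.651, 25.453, 0.01, -0.0, 0.0], 'tcp_pos': [0.236, 0.468, 0.231], 'ee_rot': [[-0.893, 0.451, -0.001], [0.451, 0.893, -0.002], [0.0, -0.002, -1.0]], 'force': [0.047, -0.405, -0.676], 'ft_torque': [-0.04, 0.002, -0.008], 'width': 0.085}
```

View pics/top0.png

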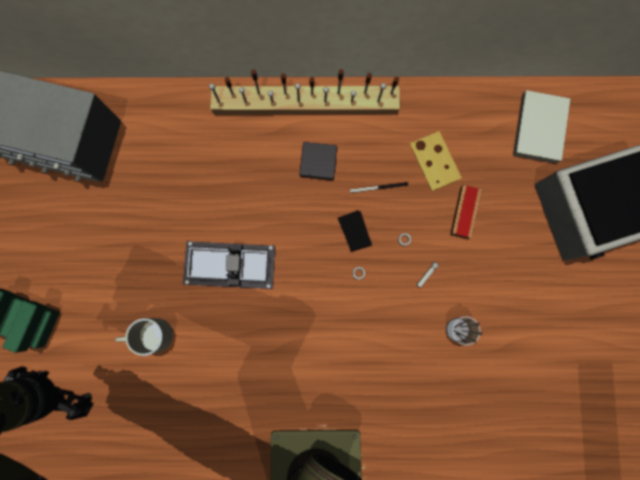

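View pics/side0.png

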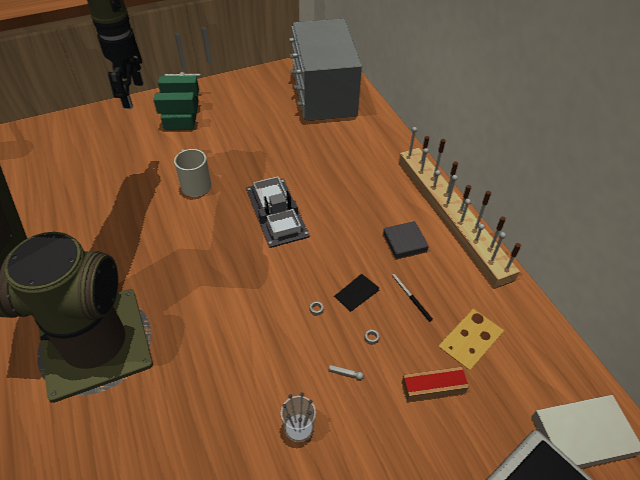

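Run:
```python
from h import *
c=load('top')
cv2.imwrite('pics/t1.png',cv2.resize(c['img'][225:305,330:450],None,fx=6,fy=6,interpolation=cv2.INTER_CUBIC))
cv2.imwrite('pics/t2.png',cv2.resize(c['img'][230:300,175:285],None,fx=7,fy=7,interpolation=cv2.INTER_CUBIC))
c=load('side')
cv2.imwrite('pics/s1.png',cv2.resize(c['img'][290:390,300:400],None,fx=6,fy=6,interpolation=cv2.INTER_CUBIC))
cv2.imwrite('pics/s2.png',cv2.resize(c['img'][170:250,235:315],None,fx=7,fy=7,interpolation=cv2.INTER_CUBIC))
```

```text
(no output)
```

View pics/t1.png

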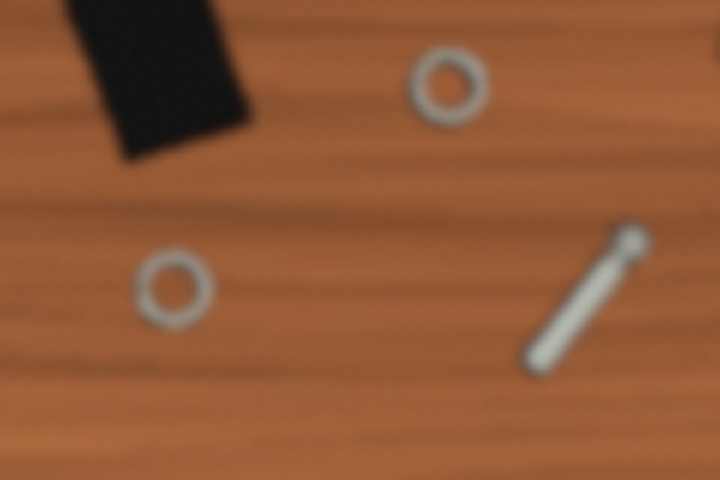

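View pics/t2.png

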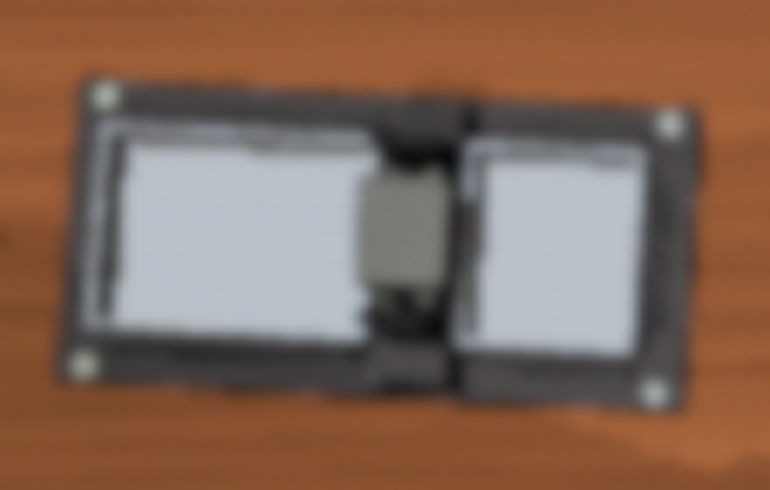

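View pics/s1.png

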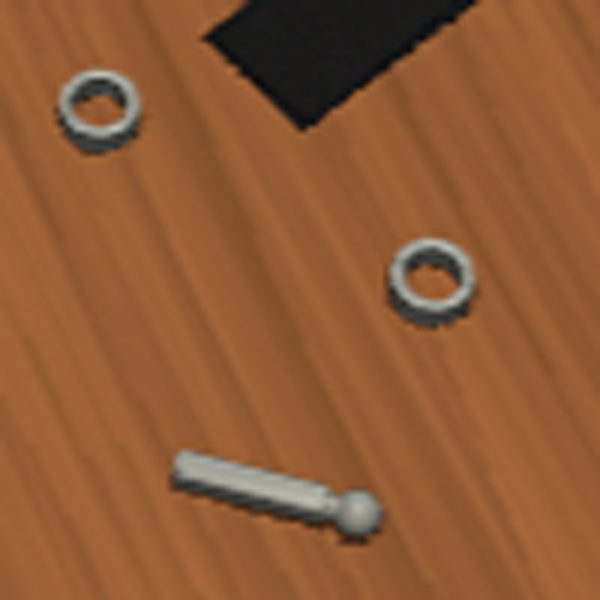

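View pics/s2.png

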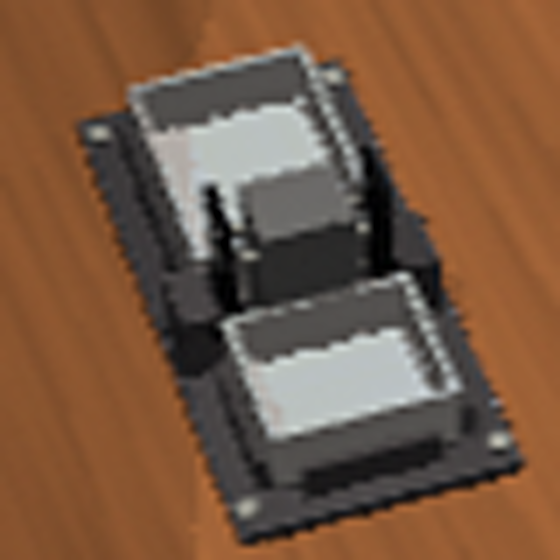

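Run:
```python
from h import *
T=load('top');S=load('side')
def f(c,x,y,s,ox,oy,z): return w(c,(x+.5)/s-.5+ox,(y+.5)/s-.5+oy,z)
t1=lambda x,y,z:f(T,x,y,6,330,225,z)
t2=lambda x,y,z:f(T,x,y,7,175,230,z)
s1=lambda x,y,z:f(S,x,y,6,300,290,z)
s2=lambda x,y,z:f(S,x,y,7,235,170,z)
p=lambda *a:print(a[0],*[np.round(q*1000,1)[:2] for q in a[1:]])
p('ringL',t1(174,289,.012),s1(99,104,.012))
p('ringR',t1(449,87,.012),s1(432,275,.012))
p('ball',t1(631,243,.010),s1(358,511,.008))
p('tail',t1(538,362,.011),s1(183,465,.01))
a=[t2(105,97,.007),t2(670,124,.007),t2(654,393,.007),t2(84,365,.007)]
b=[s2(333,75,.007),s2(498,440,.007),s2(247,508,.007),s2(98,132,.007)]
for n,k in(('T',a),('S',b)):
    k=np.array(k); p(n,k.mean(0),*k); d=k[0]+k[3]-k[1]-k[2]; print(np.degrees(np.arctan2(d[1],d[0])))
p('grip top',t2(404,228,.066),s2(302,208,.066))
# depth checks
for n,c in(('T',T),('S',S)):
    P=cloud(c)
    m=(P[...,2]>.062)&(P[...,2]<.072)&(abs(P[...,0]-.37)<.08)&(abs(P[...,1]-.2)<.1)
    print(n,m.sum(),np.nanmedian(P[m],0))
for lo,hi in((.006,.02),):
  for n,c in(('T',T),('S',S)):
    P=cloud(c); 
    for nm,cx,cy in(('L',*t1(174,289,.012)[:2]),('R',*t1(449,87,.012)[:2])):
        m=(P[...,2]>lo)&(P[...,2]<hi)&(np.hypot(P[...,0]-cx,P[...,1]-cy)<.022); print(n,nm,m.sum(),(P[m].mean(0)*1000).round(1))
```

```text
ringL [ 462.3 -105.9] [ 464.1 -107. ]
ringR [ 542.3 -217.2] [ 544.4 -218.1]
ball [ 479.6 -288.2] [ 482.1 -287.5]
tail [ 432.6 -249.4] [ 434.3 -250.1]
T [484.5 203.2] [535.6 297.2] [525.1 104.1] [433.3 109.2] [444.1 302.3]
86.84660015989672
S [486.2 203.8] [537.9 297.7] [526.4 104.7] [434.8 109.6] [445.9 303.1]
86.65749908558516
grip top [484.7 185.9] [485.2 182.1]
T 0 [nan nan nan]
S 0 [nan nan nan]
T L 70 [ 463.7 -107.1   11.5]
T R 66 [ 543.7 -217.5   11.6]
S L 88 [ 463.2 -107.3   10.3]
S R 88 [ 543.7 -217.9   10.7]
  return np.nanmean(a, axis, out=out, keepdims=keepdims)
```

Run:
```python
from h import *
T=load('top');S=load('side')
c0=np.array([.485,.1865]);a=np.radians(86.8);ex=np.array([np.cos(a),np.sin(a)]);ey=np.array([-ex[1],ex[0]])
for n,c in(('T',T),('S',S)):
    P=cloud(c).reshape(-1,3);d=P[:,:2]-c0;L=np.c_[d@ex,d@ey,P[:,2]]*1000
    L=L[(abs(L[:,0])<140)&(abs(L[:,1])<70)]
    for lo,hi in((58,80),(28,35),):
        q=L[(L[:,2]>lo)&(L[:,2]<hi)]; print(n,lo,len(q),q.min(0).round(1),q.max(0).round(1),np.median(q,0).round(1))
        g=q[abs(q[:,1])<16]; 
        if len(g): print('  mid',g.min(0).round(1),g.max(0).round(1))
        for s in(1,-1):
            g=q[(s*q[:,1]>20)&(abs(q[:,0])<25)]
            if len(g): print('  y',s,len(g),g.min(0).round(1),g.max(0).round(1))
    for nm,x in(('top',T),):pass
# bystanders heights along path
for n in('T',):
    P=cloud(T); 
    for nm,u,v in(('mug',148,337),('beaker',463,330),('box',466,212),('block',318,160),('black',355,230)): print(nm,w(T,u,v,0.0).round(3),w(T,u,v).round(3))
```

```text
T 58 279 [-16.6 -30.1  58.5] [13.8 32.  79. ] [-1.6  1.4 66.9]
  mid [-16.6 -15.9  58.5] [13.8 16.  72.9]
  y 1 32 [-12.9  27.3  60.4] [10.4 32.  79. ]
  y -1 30 [-12.8 -30.1  59.1] [ 10.1 -25.1  75.5]
T 28 338 [-75.4 -46.5  28. ] [107.7  48.4  34.9] [-0.9  5.4 31.9]
  mid [-75.3 -15.9  28.1] [107.3  15.   34.9]
  y 1 76 [-20.7  21.9  28. ] [21.8 48.4 34.7]
  y -1 66 [-23.4 -46.5  28.1] [ 23.8 -20.6  34.9]
S 58 216 [-16.9 -30.8  58.1] [17.5 32.5 76.1] [-2.4  1.4 65.4]
  mid [-16.9 -15.6  58.1] [17.5 16.  70.6]
  y 1 28 [-13.8  27.5  58.5] [12.6 32.5 76.1]
  y -1 29 [-13.5 -30.8  61.6] [ 10.6 -24.6  76.1]
S 28 363 [-77.2 -47.1  28.1] [109.8  48.9  35. ] [-9.3  2.5 31.2]
  mid [-76.7 -15.7  28.1] [109.4  15.8  34.6]
  y 1 75 [-23.6  20.3  28.1] [24.7 48.9 34. ]
  y -1 59 [-21.8 -47.1  28.1] [ 12.5 -21.6  35. ]
mug [0.315 0.391 0.   ] [0.315 0.39  0.005]
beaker [ 0.326 -0.352  0.   ] [ 0.327 -0.348  0.015]
box [ 0.609 -0.371  0.   ] [ 0.604 -0.363  0.028]
block [ 0.741 -0.012  0.   ] [ 0.734 -0.012  0.025]
black [ 0.567 -0.1    0.   ] [ 0.567 -0.1    0.   ]
```

```bash
cat >> h.py <<'E'
def plan(*wps,step=.0600,pad=True):
    """wps: (x,y,z,yaw_deg or None)"""
    o=manip.get_obs(); p=np.array(o['tcp_pos'],float); R=np.array(o['ee_rot'],float)
    yaw=np.degrees(np.arctan2(R[1,1],R[0,1])); rows=[]
    print('t',o['t'],'p',p.round(4),'yaw',round(yaw,1),'w',round(o['width'],4),'F',np.round(o['force'],1),'q',np.round(o['qpos'],0))
    for x in wps:
        g=np.array(x[:3]); gy=yaw if x[3] is None else x[3]
        st=x[4] if len(x)>4 else step
        n=max(int(np.ceil(np.linalg.norm(g-p)/st)),int(np.ceil(abs(gy-yaw)/10.3)),1)
        d=(g-p)/n; dy=(gy-yaw)/n
        for i in range(n):
            s=R.T@d*100; rows.append([s.round(2).tolist(),round(-np.radians(dy),3)])
            c,sn=np.cos(np.radians(dy)),np.sin(np.radians(dy)); R=np.array([[c,-sn,0],[sn,c,0],[0,0,1]])@R
        p=g; yaw=gy
    while pad and len(rows)%5: rows.append([[0,0,0],0])
    for i in range(0,len(rows),5): print(rows[i:i+5])
RL=(.4635,-.107); RR=(.5435,-.2175)
C0=np.array([.4840,.1855])
def cas(x,y):
    a=np.radians(86.8);ex=np.array([np.cos(a),np.sin(a)]);ey=np.array([-ex[1],ex[0]])
    return tuple(C0+(ex*x+ey*y)/1000)
E
python3 -c "
from h import *
plan((*RL,.13,-3.2))"
```

```text
t 0.1 p [0.2364 0.468  0.2305] yaw 63.2 w 0.0854 F [ 0.  -0.4 -0.7] q [63. 15. -8. 67.  0. 90.]
[[[-4.2, -3.73, 0.92], np.float64(0.105)], [[-4.57, -3.27, 0.92], np.float64(0.105)], [[-4.89, -2.77, 0.92], np.float64(0.105)], [[-5.15, -2.24, 0.92], np.float64(0.105)], [[-5.36, -1.69, 0.92], np.float64(0.105)]]
[[[-5.51, -1.12, 0.92], np.float64(0.105)], [[-5.6, -0.53, 0.91], np.float64(0.105)], [[-5.62, 0.06, 0.91], np.float64(0.105)], [[-5.58, 0.65, 0.91], np.float64(0.105)], [[-5.48, 1.23, 0.91], np.float64(0.105)]]
[[[-5.32, 1.8, 0.91], np.float64(0.105)], [[0, 0, 0], 0], [[0, 0, 0], 0], [[0, 0, 0], 0], [[0, 0, 0], 0]]
```

{"name": "drive_tool", "arguments": {"targets": [[[-4.2,-3.7,0.5],0.105],[[-4.6,-3.3,0.5],0.105],[[-4.9,-2.8,0.9],0.105],[[-5.2,-2.2,0.9],0.105],[[-5.4,-1.7,0.9],0.105]], "claw": 5}}

```text
t: 0.72
tcp_pos: [0.3416, 0.2022, 0.1913]
ee_rot: [[-0.539, 0.842, 0.001], [0.842, 0.539, -0.001], [-0.001, -0.0, -1.0]]
force: [0.7, 0.7, -0.8]
width: 0.0501
```

```bash
sed -i 's/round(-np.radians(dy),3)/float(round(-np.radians(dy),3))/' h.py; python3 -c "
from h import *
plan((*RL,.13,-3.2),(*RL,.06,None))"
```

```text
t 0.725 p [0.3416 0.2022 0.1913] yaw 32.6 w 0.0501 F [ 0.7  0.7 -0.8] q [ 31.   4. -28.  58.  -0.  88.]
[[[-5.43, -1.07, 1.03], 0.104], [[-5.52, -0.5, 1.03], 0.104], [[-5.54, 0.08, 1.03], 0.104], [[-5.5, 0.65, 1.03], 0.104], [[-5.4, 1.22, 1.03], 0.104]]
[[[-5.24, 1.78, 1.03], 0.104], [[0.0, 0.0, 3.5], -0.0], [[0.0, 0.0, 3.5], -0.0], [[0, 0, 0], 0], [[0, 0, 0], 0]]
```

{"name": "drive_tool", "arguments": {"targets": [[[-5.4,-1.1,1.0],0.105],[[-5.5,-0.5,1.0],0.105],[[-5.5,0.1,1.0],0.105],[[-5.5,0.7,1.0],0.105],[[-5.4,1.2,1.0],0.105]]}}

```text
t: 1.35
tcp_pos: [0.4421, -0.0645, 0.1396]
ee_rot: [[-0.027, 1.0, 0.002], [1.0, 0.027, -0.0], [-0.0, 0.002, -1.0]]
force: [0.1, 0.2, 0.5]
width: 0.0498
```

```bash
python3 -c "
from h import *
plan((*RL,.07,-3.2),(*RL,.045,None))"
```

```text
t 1.35 p [ 0.4421 -0.0645  0.1396] yaw 1.6 w 0.0498 F [0.1 0.2 0.5] q [ -8.  11. -28.  51.   0.  80.]
[[[-2.15, 1.0, 3.48], 0.042], [[-2.11, 1.09, 3.48], 0.042], [[0.0, -0.0, 2.5], -0.0], [[0, 0, 0], 0], [[0, 0, 0], 0]]
```

{"name": "drive_tool", "arguments": {"targets": [[[-2.15,1.0,3.5],0.042],[[-2.1,1.1,3.5],0.042],[[0,0,2.5],0],[[0,0,0],0],[[0,0,0],0]]}}

```text
t: 1.98
tcp_pos: [0.4652, -0.113, 0.0414]
ee_rot: [[0.068, 0.998, 0.002], [0.998, -0.068, -0.0], [-0.0, 0.002, -1.0]]
force: [0.6, 0.1, 0.9]
width: 0.0501
```

```bash
python3 -c "
from h import *
c=snap('side'); cv2.imwrite('pics/s3.png',cv2.resize(c['img'][230:370,240:400],None,fx=5,fy=5,interpolation=cv2.INTER_CUBIC))
plan((*RL,.006,-3.2,.013))"
```

```text
t 2.025 p [ 0.4651 -0.1129  0.0415] yaw -3.9 w 0.0501 F [-0.7 -0.2 -1.1] q [-14.  20. -32.  38.   0.  80.]
[[[0.19, -0.07, 1.18], -0.004], [[0.19, -0.07, 1.18], -0.004], [[0.19, -0.07, 1.18], -0.004], [[0, 0, 0], 0], [[0, 0, 0], 0]]
```

View pics/s3.png

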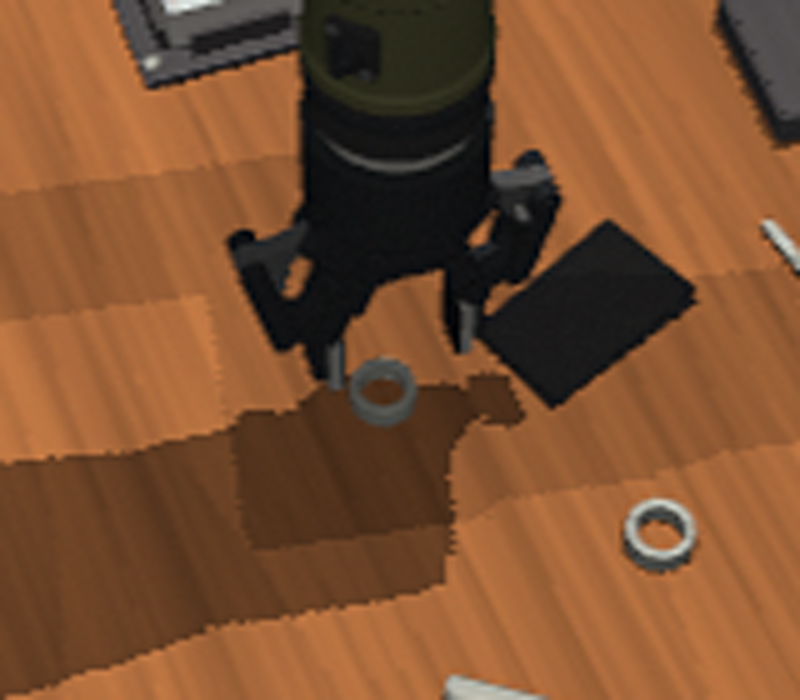

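```bash
python3 -c "
from h import *
c=load('side')
for z in (.035,.041,.047,.053):
  print(z,[np.round((np.array(px(c,(.4651+s*.025,-.1129+1*k*.011,z)))-[240,230])*5+2,0) for s in(-1,1) for k in (-1,1)])
"
```

```text
0.035 [array([346., 406.]), array([327., 366.]), array([454., 368.]), array([433., 329.])]
0.041 [array([346., 399.]), array([327., 359.]), array([454., 360.]), array([433., 321.])]
0.047 [array([346., 391.]), array([327., 351.]), array([454., 353.]), array([434., 313.])]
0.053 [array([346., 383.]), array([326., 343.]), array([455., 345.]), array([434., 306.])]
```

{"name": "drive_tool", "arguments": {"targets": [[[0.2,-0.1,1.2],0],[[0.2,0,1.2],0],[[0.1,0,1.0],0],[[0,0,0.3],0],[[0,0,0],0]]}}

```text
t: 2.65
tcp_pos: [0.4659, -0.1068, 0.0038]
ee_rot: [[0.066, 0.998, 0.006], [0.998, -0.066, -0.001], [-0.001, 0.006, -1.0]]
force: [0.2, 0.4, 0.2]
width: 0.0503
```

```bash
python3 -c "
from h import *
plan((*RL,.003,-3.2,.013))"
```

```text
t 2.65 p [ 0.4659 -0.1068  0.0038] yaw -3.8 w 0.0503 F [0.2 0.4 0.2] q [-13.  23. -35.  32.   0.  81.]
[[[-0.04, -0.24, 0.08], -0.01], [[0, 0, 0], 0], [[0, 0, 0], 0], [[0, 0, 0], 0], [[0, 0, 0], 0]]
```

Close on the ring with a modest grip.

{"name": "drive_tool", "arguments": {"targets": [[[0,-0.2,0],-0.01],[[0,0,0],0],[[0,0,0],0],[[0,0,0],0],[[0,0,0],0]], "claw": 2.0, "newtons": 40}}

```text
t: 3.28
tcp_pos: [0.4642, -0.107, 0.0046]
ee_rot: [[0.056, 0.998, 0.007], [0.998, -0.056, -0.002], [-0.001, 0.007, -1.0]]
force: [0.3, 0.0, -0.6]
width: 0.0273
```

```bash
python3 -c "
from h import *
print(cas(-54.5,14))
c=snap('side'); cv2.imwrite('pics/s4.png',cv2.resize(c['img'][250:350,260:380],None,fx=6,fy=6,interpolation=cv2.INTER_CUBIC))
p=manip.get_obs()['tcp_pos']
plan((p[0],p[1],.09,None),(*cas(-54.5,14),.09,-3.2),(*cas(-54.5,14),.07,None))"
```

```text
(np.float64(0.46697955727932483), np.float64(0.13186647942198632))
t 3.325 p [ 0.4642 -0.107   0.0046] yaw -3.2 w 0.0276 F [ 0.4  0.3 -0.6] q [-13.  23. -36.  31.   0.  80.]
[[[-0.0, 0.03, -4.27], -0.0], [[-0.0, 0.03, -4.27], -0.0], [[5.97, -0.26, -0.01], 0.0], [[5.97, -0.26, -0.01], 0.0], [[5.97, -0.26, -0.01], 0.0]]
[[[5.97, -0.26, -0.01], 0.0], [[0.0, -0.01, 2.0], -0.0], [[0, 0, 0], 0], [[0, 0, 0], 0], [[0, 0, 0], 0]]
```

View pics/s4.png

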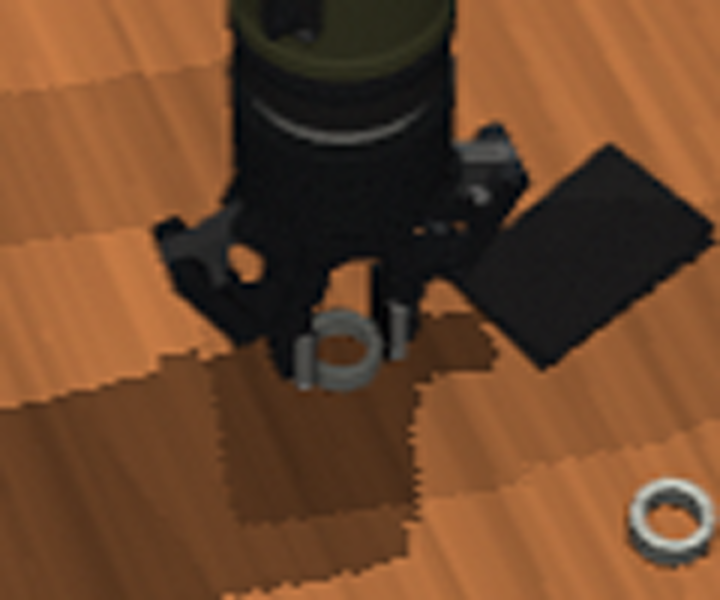

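{"name": "drive_tool", "arguments": {"targets": [[[0,0,-1.5],0],[[0,0,-3],0],[[0,0,-4],0],[[0,0,0],0],[[0,0,0],0]]}}

```text
t: 3.95
tcp_pos: [0.4626, -0.1066, 0.0907]
ee_rot: [[0.056, 0.998, 0.004], [0.998, -0.056, -0.001], [-0.001, 0.004, -1.0]]
force: [-0.0, -0.9, -0.3]
width: 0.0276
```

```bash
python3 -c "
from h import *
c=snap('side'); cv2.imwrite('pics/s5.png',cv2.resize(c['img'][210:330,260:380],None,fx=5,fy=5,interpolation=cv2.INTER_CUBIC))
p=manip.get_obs()['tcp_pos']
plan((*cas(-54.5,14),.09,-3.2),(*cas(-54.5,14),.07,None))"
```

```text
t 4.0 p [ 0.4629 -0.1067  0.0907] yaw -3.2 w 0.0275 F [ 0.3 -0.4 -0.8] q [-13.  16. -29.  45.   0.  80.]
[[[5.96, -0.23, 0.01], 0.0], [[5.96, -0.23, 0.01], 0.0], [[5.96, -0.23, 0.01], 0.0], [[5.96, -0.23, 0.01], 0.0], [[0.0, -0.01, 2.0], -0.0]]
```

View pics/s5.png

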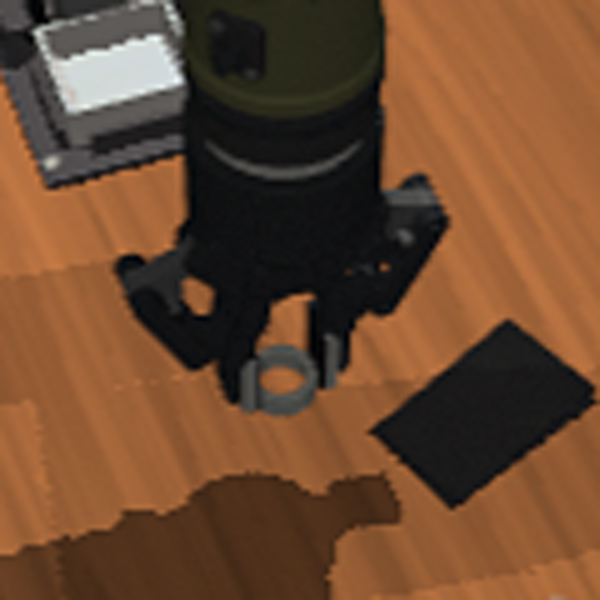

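{"name": "drive_tool", "arguments": {"targets": [[[5.9,-0.2,0],0],[[5.9,-0.2,0],0],[[5.9,-0.2,0],0],[[4.9,-0.2,0],0],[[0,0,0],0]]}}

```text
t: 4.62
tcp_pos: [0.4669, 0.1239, 0.0849]
ee_rot: [[0.061, 0.998, -0.001], [0.998, -0.061, -0.002], [-0.002, -0.001, -1.0]]
force: [-0.1, -0.6, -0.4]
width: 0.0277
```

```bash
python3 -c "
from h import *
plan((*cas(-54.5,14),.07,None),(*cas(-54.5,14),.034,-3.2,.02))"
```

```text
t 4.625 p [0.4669 0.1239 0.0849] yaw -3.5 w 0.0277 F [-0.1 -0.6 -0.4] q [ 15.  17. -28.  45.  -0. 108.]
[[[0.8, -0.04, 1.49], -0.0], [[0.0, 0.0, 1.8], -0.003], [[0.0, 0.0, 1.8], -0.003], [[0, 0, 0], 0], [[0, 0, 0], 0]]
```

{"name": "drive_tool", "arguments": {"targets": [[[0.8,0,1.5],0],[[0,0,1.7],-0.003],[[0,0,1.5],-0.003],[[0,0,0],0],[[0,0,0],0]]}}

```text
t: 5.25
tcp_pos: [0.466, 0.1298, 0.0343]
ee_rot: [[0.056, 0.998, -0.005], [0.998, -0.056, -0.002], [-0.002, -0.005, -1.0]]
force: [-0.7, 3.3, 5.8]
width: 0.0275
```

```bash
python3 -c "
from h import *
c=snap('side'); cv2.imwrite('pics/s6.png',cv2.resize(c['img'][140:260,230:350],None,fx=5,fy=5,interpolation=cv2.INTER_CUBIC))
plan((*cas(-54.5,14),.034,-3.2,.02))"
```

```text
t 5.3 p [0.466  0.1298 0.0344] yaw -3.2 w 0.0278 F [-0.6  3.5  5.5] q [ 16.  21. -32.  37.  -0. 109.]
[[[0.22, 0.09, 0.04], -0.001], [[0, 0, 0], 0], [[0, 0, 0], 0], [[0, 0, 0], 0], [[0, 0, 0], 0]]
```

View pics/s6.png

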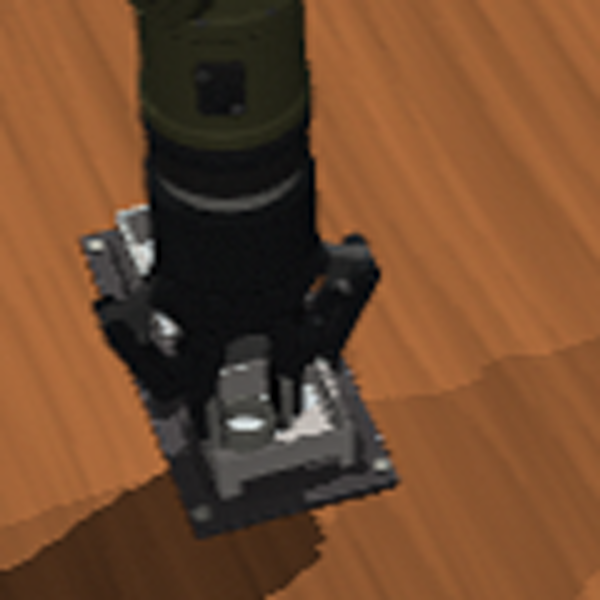

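{"name": "drive_tool", "arguments": {"targets": [[[0,0,-0.8],0],[[0.7,0,0],0],[[0,0,0.4],0],[[0,0,0.4],0],[[0,0,0],0]]}}

```text
t: 5.92
tcp_pos: [0.4651, 0.1345, 0.0336]
ee_rot: [[0.059, 0.998, -0.008], [0.998, -0.059, -0.005], [-0.005, -0.008, -1.0]]
force: [0.5, 0.0, -0.1]
width: 0.0274
```

```bash
python3 -c "
from h import *
c=snap('side'); cv2.imwrite('pics/s7.png',cv2.resize(c['img'][200:250,255:325],None,fx=10,fy=10,interpolation=cv2.INTER_CUBIC))
plan((*cas(-54.5,14),.034,-3.2,.02))"
```

```text
t 5.975 p [0.4651 0.1346 0.0338] yaw -3.4 w 0.0271 F [-0.5 -0.1  0.3] q [ 16.  21. -31.  38.  -0. 110.]
[[[-0.26, 0.2, -0.02], -0.003], [[0, 0, 0], 0], [[0, 0, 0], 0], [[0, 0, 0], 0], [[0, 0, 0], 0]]
```

View pics/s7.png

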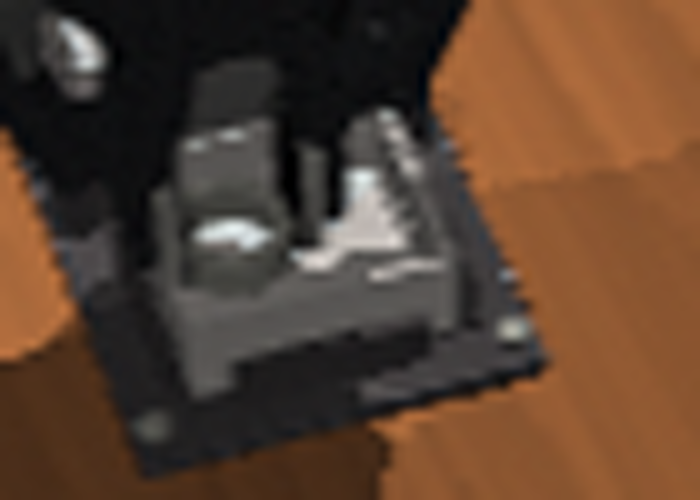

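{"name": "drive_tool", "arguments": {"targets": [[[0.4,0,0],0],[[0,0,0.2],0],[[0,0,0],0],[[0,0,0],0],[[0,0,0],0]]}}

```text
t: 6.6
tcp_pos: [0.4655, 0.1388, 0.0318]
ee_rot: [[0.059, 0.998, -0.008], [0.998, -0.059, -0.005], [-0.005, -0.007, -1.0]]
force: [0.4, 0.8, 0.6]
width: 0.0276
```

```bash
python3 -c "
from h import *
c=snap('side'); cv2.imwrite('pics/s8.png',cv2.resize(c['img'][200:250,255:325],None,fx=10,fy=10,interpolation=cv2.INTER_CUBIC))
plan((*cas(-54.5,14),.034,-3.2,.02))"
```

```text
t 6.65 p [0.4655 0.1388 0.0318] yaw -3.4 w 0.0276 F [-0.2  0.2 -0.1] q [ 17.  22. -31.  37.  -0. 110.]
[[[-0.69, 0.19, -0.22], -0.003], [[0, 0, 0], 0], [[0, 0, 0], 0], [[0, 0, 0], 0], [[0, 0, 0], 0]]
```

View pics/s8.png

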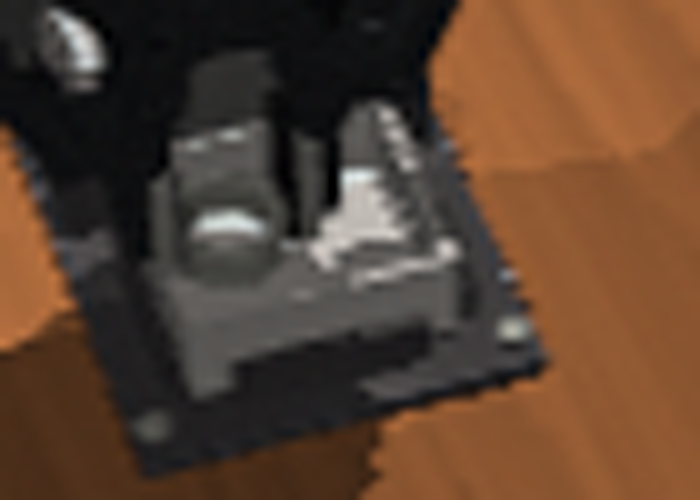

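{"name": "drive_tool", "arguments": {"targets": [[[0.1,0.35,0],0.003],[[0,0,0.1],0],[[0,0,0],0],[[0,0,0],0],[[0,0,0],0]]}}

```text
t: 7.28
tcp_pos: [0.4683, 0.1394, 0.0316]
ee_rot: [[0.062, 0.998, -0.01], [0.998, -0.062, -0.005], [-0.006, -0.009, -1.0]]
force: [-1.3, -1.5, 2.4]
width: 0.0275
```

{"name": "drive_tool", "arguments": {"targets": [[[0,0,0],0],[[0,0,0],0],[[0,0,0],0],[[0,0,-1],0],[[0,0,-4],0]], "claw": 4.2}}

```text
t: 7.9
tcp_pos: [0.4666, 0.139, 0.0803]
ee_rot: [[0.062, 0.998, -0.016], [0.998, -0.062, -0.007], [-0.008, -0.015, -1.0]]
force: [1.0, -0.4, -0.1]
width: 0.0423
```

{"name": "drive_tool", "arguments": {"targets": [[[-2.5,0.5,-4],0],[[-5,0.5,0],0],[[-5.9,1,0],0],[[-5.9,1,0],0],[[-5.9,1,0],0]], "claw": 5}}

```text
t: 8.52
tcp_pos: [0.4983, -0.1173, 0.1309]
ee_rot: [[0.052, 0.999, -0.0], [0.999, -0.052, -0.005], [-0.005, 0.0, -1.0]]
force: [1.1, -0.5, 0.0]
width: 0.05
```

```bash
python3 -c "
from h import *
c=snap('side'); cv2.imwrite('pics/s9.png',cv2.resize(c['img'][170:250,235:315],None,fx=7,fy=7,interpolation=cv2.INTER_CUBIC))
plan((*RR,.10,-3.2),(*RR,.045,-3.2))"
```

```text
t 8.575 p [ 0.4999 -0.125   0.1313] yaw -3.4 w 0.05 F [ 1.9 -6.9 -0.2] q [-14.  17. -20.  52.  -1.  80.]
[[[-4.46, 2.45, 1.63], -0.002], [[-4.47, 2.44, 1.63], -0.002], [[0.07, -0.02, 5.5], -0.0], [[0, 0, 0], 0], [[0, 0, 0], 0]]
```

View pics/s9.png

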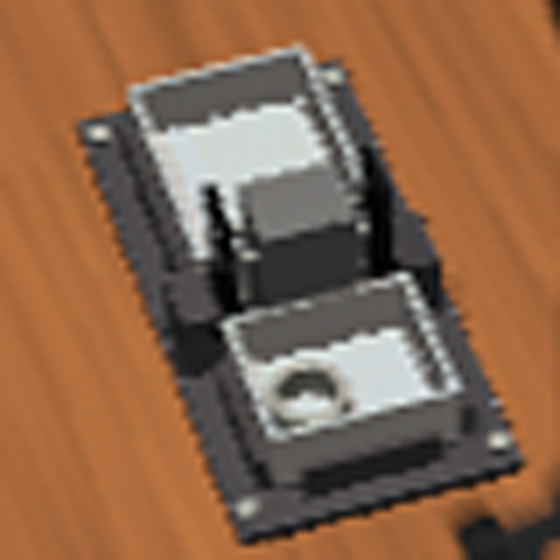

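{"name": "drive_tool", "arguments": {"targets": [[[-4.2,2.4,1.6],0],[[-4.1,2.2,1.6],0],[[0,0,3],0],[[0,0,2],0],[[0,0,0],0]]}}

```text
t: 9.2
tcp_pos: [0.5444, -0.2184, 0.0525]
ee_rot: [[0.066, 0.998, 0.009], [0.998, -0.066, -0.015], [-0.014, 0.009, -1.0]]
force: [-0.0, 0.9, 0.6]
width: 0.0499
```

```bash
python3 -c "
from h import *
c=load('side')
r=w(c,(310.5)/7-.5+235,(392.5)/7-.5+170,.021);print(r)
a=np.radians(86.8);d=(r[:2]-C0)*1000;print('cas',d@[np.cos(a),np.sin(a)],d@[-np.sin(a),np.cos(a)])
plan((*RR,.003,-3.2,.015))"
```

```text
[0.46984137 0.13925414 0.021     ]
cas -46.96410896626205 11.555044719116163
t 9.2 p [ 0.5444 -0.2184  0.0525] yaw -3.8 w 0.0499 F [-0.   0.9  0.6] q [-22.  28. -17.  45.  -1.  72.]
[[[0.04, -0.03, 1.24], -0.003], [[0.04, -0.03, 1.24], -0.003], [[0.04, -0.03, 1.24], -0.003], [[0.04, -0.03, 1.24], -0.003], [[0, 0, 0], 0]]
```

{"name": "drive_tool", "arguments": {"targets": [[[0,0,1.2],0],[[0,0,1.2],0],[[0,0,1.2],0],[[0,0,1.2],0],[[0,0,0],0]]}}

```text
t: 9.82
tcp_pos: [0.5462, -0.2185, 0.0038]
ee_rot: [[0.065, 0.998, 0.011], [0.998, -0.065, -0.016], [-0.015, 0.012, -1.0]]
force: [0.1, 0.0, -0.8]
width: 0.0503
```

{"name": "drive_tool", "arguments": {"targets": [[[0,0,0],0],[[0,0,0],0],[[0,0,0],0],[[0,0,0],0],[[0,0,0],0]], "claw": 2.0}}

```text
t: 10.45
tcp_pos: [0.5471, -0.2189, 0.0048]
ee_rot: [[0.065, 0.998, 0.013], [0.998, -0.065, -0.016], [-0.016, 0.014, -1.0]]
force: [0.6, -0.3, -0.1]
width: 0.0278
```

{"name": "drive_tool", "arguments": {"targets": [[[0,0,-1.5],0],[[0,0,-3],0],[[0,0,-4],0],[[0,0,0],0],[[0,0,0],0]]}}

```text
t: 11.08
tcp_pos: [0.546, -0.2175, 0.0952]
ee_rot: [[0.065, 0.998, 0.014], [0.998, -0.065, -0.017], [-0.016, 0.015, -1.0]]
force: [-0.1, -0.2, -0.4]
width: 0.0277
```

```bash
python3 -c "
from h import *
c=snap('side'); cv2.imwrite('pics/s10.png',cv2.resize(c['img'][230:350,320:440],None,fx=5,fy=5,interpolation=cv2.INTER_CUBIC))
plan((*cas(-38,-14),.09,-3.2),(*cas(-38,-14),.07,None))"
```

```text
t 11.125 p [ 0.5464 -0.2177  0.0953] yaw -3.7 w 0.0278 F [-0.2 -0.6 -0.2] q [-21.  25. -14.  50.  -1.  72.]
[[[5.15, -1.06, -0.02], -0.001], [[5.15, -1.05, -0.02], -0.001], [[5.15, -1.05, -0.02], -0.001], [[5.15, -1.04, -0.02], -0.001], [[5.15, -1.03, -0.02], -0.001]]
[[[5.16, -1.03, -0.02], -0.001], [[5.16, -1.02, -0.02], -0.001], [[0.03, -0.03, 2.0], -0.0], [[0, 0, 0], 0], [[0, 0, 0], 0]]
```

View pics/s10.png

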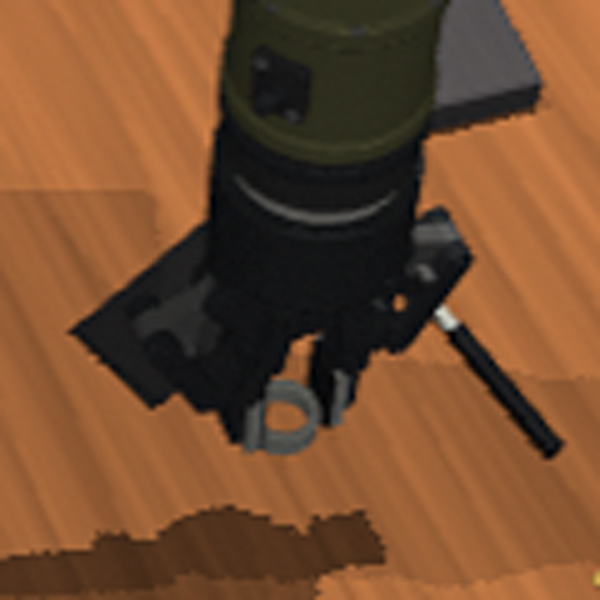

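{"name": "drive_tool", "arguments": {"targets": [[[5.2,-1.1,0],0],[[5.2,-1.1,0],0],[[5.2,-1.1,0],0],[[5.2,-1,0],0],[[5.2,-1,0],0]]}}

```text
t: 11.75
tcp_pos: [0.5087, 0.0485, 0.0856]
ee_rot: [[0.074, 0.997, 0.01], [0.997, -0.074, -0.018], [-0.017, 0.011, -1.0]]
force: [1.5, -0.3, -1.6]
width: 0.0277
```

```bash
python3 -c "
from h import *
plan((*cas(-38,-14),.08,-3.2),(*cas(-38,-14),.06,None))"
```

```text
t 11.75 p [0.5087 0.0485 0.0856] yaw -4.2 w 0.0277 F [ 1.5 -0.3 -1.6] q [  6.  19. -25.  45.  -1. 100.]
[[[4.86, -1.01, 0.19], -0.009], [[4.87, -0.96, 0.19], -0.009], [[0.03, -0.02, 2.0], -0.0], [[0, 0, 0], 0], [[0, 0, 0], 0]]
```

{"name": "drive_tool", "arguments": {"targets": [[[4.7,-1.0,0],-0.009],[[4.6,-0.9,0],-0.009],[[0,0,1],0],[[0,0,0],0],[[0,0,0],0]]}}

```text
t: 12.38
tcp_pos: [0.4917, 0.1466, 0.0693]
ee_rot: [[0.05, 0.999, 0.003], [0.999, -0.05, -0.02], [-0.02, 0.004, -1.0]]
force: [-0.4, 0.5, 0.2]
width: 0.0275
```

```bash
python3 -c "
from h import *
plan((*cas(-38,-14),.034,-3.2,.015))"
```

```text
t 12.375 p [0.4917 0.1466 0.0693] yaw -2.9 w 0.0275 F [-0.4  0.5  0.2] q [ 17.  21. -25.  44.  -1. 110.]
[[[0.04, 0.13, 1.18], 0.002], [[0.04, 0.13, 1.18], 0.002], [[0.04, 0.13, 1.18], 0.002], [[0, 0, 0], 0], [[0, 0, 0], 0]]
```

{"name": "drive_tool", "arguments": {"targets": [[[0,0.2,1.2],0],[[0.1,0.2,1.2],0],[[0,0.2,1.1],0],[[0,0,0],0],[[0,0,0],0]]}}

```text
t: 13.0
tcp_pos: [0.4985, 0.1442, 0.0319]
ee_rot: [[0.055, 0.998, 0.002], [0.998, -0.055, -0.019], [-0.019, 0.003, -1.0]]
force: [-0.6, 0.6, 2.6]
width: 0.0275
```

```bash
python3 -c "
from h import *
c=snap('side'); cv2.imwrite('pics/s11.png',cv2.resize(c['img'][190:250,245:325],None,fx=9,fy=9,interpolation=cv2.INTER_CUBIC))
plan((*cas(-37,-15),.034,-3.2,.02))"
```

```text
t 13.05 p [0.4985 0.1441 0.0319] yaw -3.2 w 0.0278 F [-0.1  0.2 -0. ] q [ 17.  24. -27.  39.  -1. 110.]
[[[0.34, -0.18, -0.21], 0.001], [[0, 0, 0], 0], [[0, 0, 0], 0], [[0, 0, 0], 0], [[0, 0, 0], 0]]
```

View pics/s11.png

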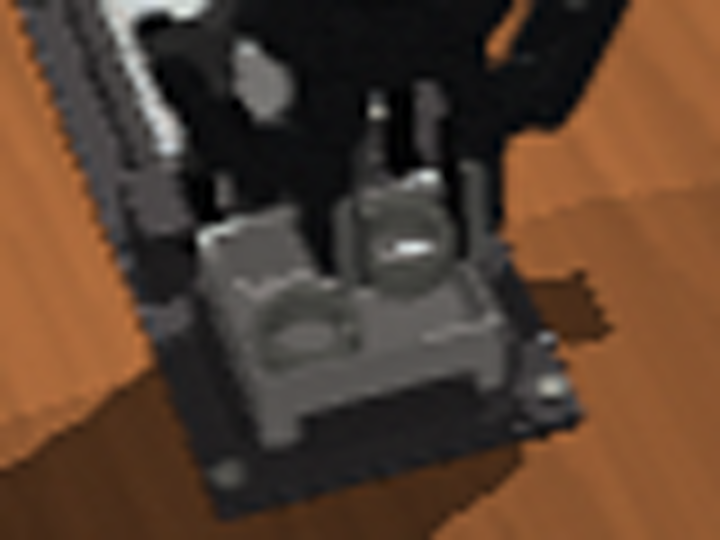

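{"name": "drive_tool", "arguments": {"targets": [[[0.5,0,0],0],[[0,0,0],0],[[0,0,0],0],[[0,0,0],0],[[0,0,0],0]]}}

```text
t: 13.68
tcp_pos: [0.4987, 0.1494, 0.0321]
ee_rot: [[0.055, 0.999, 0.002], [0.998, -0.055, -0.02], [-0.02, 0.003, -1.0]]
force: [-0.6, 0.8, -0.1]
width: 0.0277
```

{"name": "drive_tool", "arguments": {"targets": [[[0,0,0],0],[[0,0,0],0],[[0,0,0],0],[[0,0,-1],0],[[0,0,-4],0]], "claw": 4.2}}

```text
t: 14.3
tcp_pos: [0.4966, 0.1497, 0.0813]
ee_rot: [[0.055, 0.998, -0.003], [0.998, -0.055, -0.022], [-0.022, -0.002, -1.0]]
force: [-0.0, 0.1, 0.8]
width: 0.0423
```

{"name": "drive_tool", "arguments": {"targets": [[[-2.5,0,-4],-0.1],[[-5,0,-1],-0.18],[[-5.5,-2,0],-0.18],[[-5.5,-2,0],-0.18],[[-5,-3,0],-0.18]], "claw": 4}}

```text
t: 14.92
tcp_pos: [0.5018, -0.0832, 0.1451]
ee_rot: [[-0.674, 0.739, 0.011], [0.738, 0.674, -0.02], [-0.023, -0.006, -1.0]]
force: [0.2, -0.4, -0.0]
width: 0.0401
```

```bash
python3 -c "
from h import *
c=snap('side'); cv2.imwrite('pics/s12.png',cv2.resize(c['img'][170:250,235:315],None,fx=7,fy=7,interpolation=cv2.INTER_CUBIC))
PU=(.4577,-.2688)
plan((*PU,.10,51.3),(*PU,.045,51.3))"
```

```text
t 14.975 p [ 0.5022 -0.0895  0.1454] yaw 42.4 w 0.04 F [ 0.8 -6.1  0.6] q [ -9.  16. -20.  53.  -1.  38.]
[[[-2.53, -3.83, 1.24], -0.039], [[-2.38, -3.93, 1.24], -0.039], [[-2.22, -4.02, 1.23], -0.039], [[-2.06, -4.11, 1.23], -0.039], [[0.15, 0.05, 5.5], -0.0]]
```

View pics/s12.png

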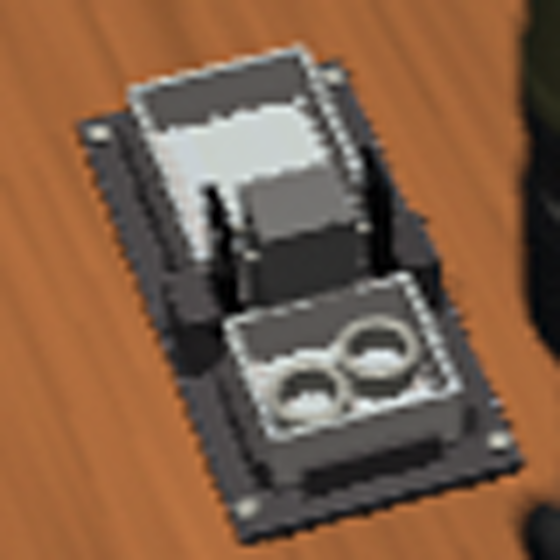

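{"name": "drive_tool", "arguments": {"targets": [[[-2.5,-3.7,1.2],-0.039],[[-2.4,-3.9,1.2],-0.039],[[-2.2,-3.9,1.2],-0.039],[[-1.8,-3.8,1.2],-0.039],[[0,0,3],0]]}}

```text
t: 15.6
tcp_pos: [0.4638, -0.2724, 0.0764]
ee_rot: [[-0.78, 0.626, 0.025], [0.625, 0.78, -0.032], [-0.039, -0.01, -0.999]]
force: [0.4, 0.1, -1.3]
width: 0.0398
```

```bash
python3 -c "
from h import *
PU=(.4595,-.2710)
c=snap('top'); cv2.imwrite('pics/t3.png',cv2.resize(c['img'][230:300,175:285],None,fx=7,fy=7,interpolation=cv2.INTER_CUBIC))
plan((*PU,.045,51.3))"
```

```text
t 15.65 p [ 0.4608 -0.2696  0.0719] yaw 51.3 w 0.0398 F [ 0.1 -0.5 -2.5] q [-30.  21. -24.  43.  -1.   9.]
[[[0.1, -0.16, 2.69], 0.0], [[0, 0, 0], 0], [[0, 0, 0], 0], [[0, 0, 0], 0], [[0, 0, 0], 0]]
```

View pics/t3.png

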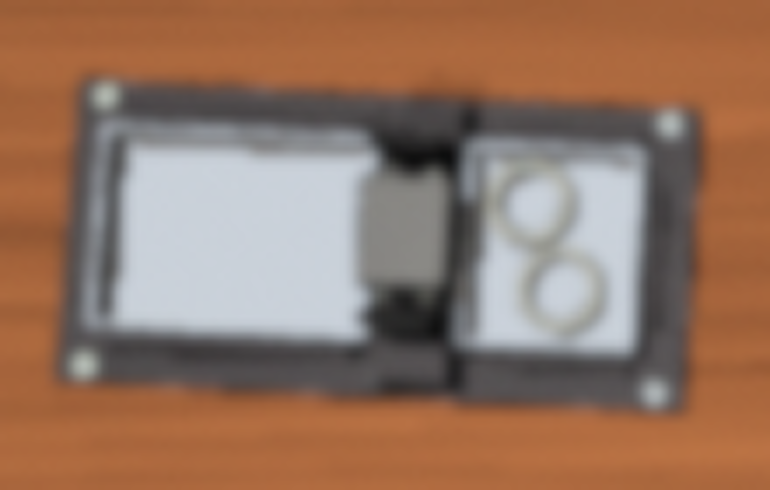

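{"name": "drive_tool", "arguments": {"targets": [[[0.1,-0.1,1.5],0],[[0,0,1.5],0],[[0,0,0.8],0],[[0,0,0],0],[[0,0,0],0]]}}

```text
t: 16.27
tcp_pos: [0.4609, -0.2697, 0.0344]
ee_rot: [[-0.781, 0.625, 0.018], [0.624, 0.781, -0.027], [-0.031, -0.01, -0.999]]
force: [0.8, -0.2, 0.2]
width: 0.0398
```

```bash
python3 -c "
from h import *
PU=(.4595,-.2710)
c=snap('side'); cv2.imwrite('pics/s13.png',cv2.resize(c['img'][290:410,290:410],None,fx=5,fy=5,interpolation=cv2.INTER_CUBIC))
c=snap('top'); cv2.imwrite('pics/t4.png',cv2.resize(c['img'][225:305,380:480],None,fx=6,fy=6,interpolation=cv2.INTER_CUBIC))
plan((*PU,.003,51.3,.012))"
```

```text
t 16.375 p [ 0.4609 -0.2698  0.0345] yaw 51.3 w 0.04 F [-0.8  0.4  0.2] q [-30.  24. -27.  37.  -1.   9.]
[[[0.05, -0.05, 1.05], 0.0], [[0.05, -0.05, 1.05], 0.0], [[0.05, -0.05, 1.05], 0.0], [[0, 0, 0], 0], [[0, 0, 0], 0]]
```

View pics/s13.png

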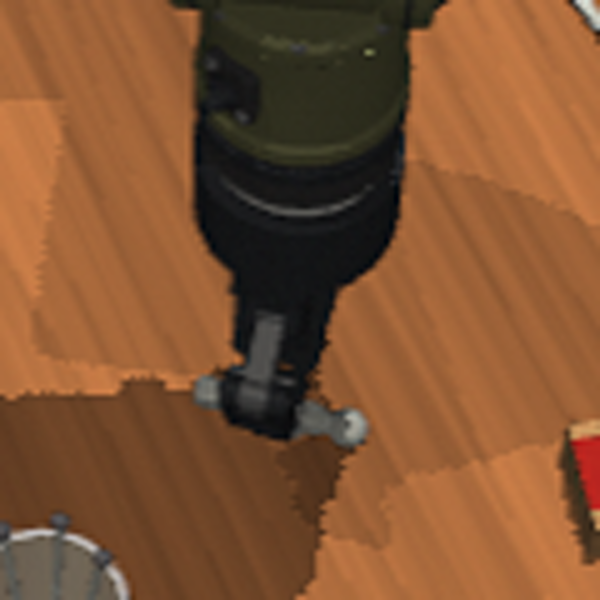

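View pics/t4.png

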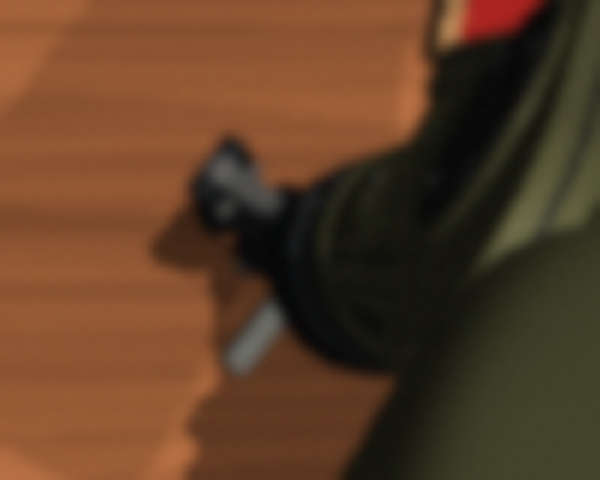

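{"name": "drive_tool", "arguments": {"targets": [[[0.1,-0.1,1.1],0],[[0.1,0,1.1],0],[[0,0,0.9],0],[[0,0,0],0],[[0,0,0],0]]}}

```text
t: 17.0
tcp_pos: [0.4591, -0.2702, 0.0012]
ee_rot: [[-0.78, 0.625, 0.018], [0.625, 0.78, -0.027], [-0.031, -0.01, -0.999]]
force: [0.3, 0.4, 0.1]
width: 0.0398
```

{"name": "drive_tool", "arguments": {"targets": [[[0,0,0],0],[[0,0,0],0],[[0,0,0],0],[[0,0,0],0],[[0,0,0],0]], "claw": 0.4}}

```text
t: 17.62
tcp_pos: [0.4596, -0.2705, 0.0019]
ee_rot: [[-0.78, 0.625, 0.019], [0.625, 0.78, -0.028], [-0.032, -0.01, -0.999]]
force: [-0.7, -0.2, -0.7]
width: 0.0094
```

{"name": "drive_tool", "arguments": {"targets": [[[0,0,-1.5],0],[[0,0,-3],0],[[0,0,-4],0],[[0,0,0],0],[[0,0,0],0]]}}

```text
t: 18.25
tcp_pos: [0.4579, -0.2679, 0.0921]
ee_rot: [[-0.78, 0.625, 0.02], [0.625, 0.78, -0.028], [-0.033, -0.01, -0.999]]
force: [0.6, -0.0, -0.1]
width: 0.0099
```

```bash
python3 -c "
from h import *
c=snap('side'); cv2.imwrite('pics/s14.png',cv2.resize(c['img'][270:390,290:410],None,fx=5,fy=5,interpolation=cv2.INTER_CUBIC))
plan((*cas(50,0),.12,-3.2),(*cas(61.5,0),.1,-3.2))"
```

```text
t 18.3 p [ 0.4582 -0.2682  0.0921] yaw 51.3 w 0.0098 F [ 0.7  0.6 -0.3] q [-30.  20. -23.  45.  -1.   9.]
[[[3.24, 4.56, -0.46], 0.106], [[3.7, 4.19, -0.48], 0.106], [[4.12, 3.78, -0.49], 0.106], [[4.5, 3.32, -0.49], 0.106], [[4.82, 2.83, -0.5], 0.106]]
[[[5.09, 2.3, -0.5], 0.106], [[5.31, 1.75, -0.51], 0.106], [[5.46, 1.18, -0.51], 0.106], [[5.56, 0.59, -0.5], 0.106], [[1.22, 0.02, 1.96], -0.0]]
```

View pics/s14.png

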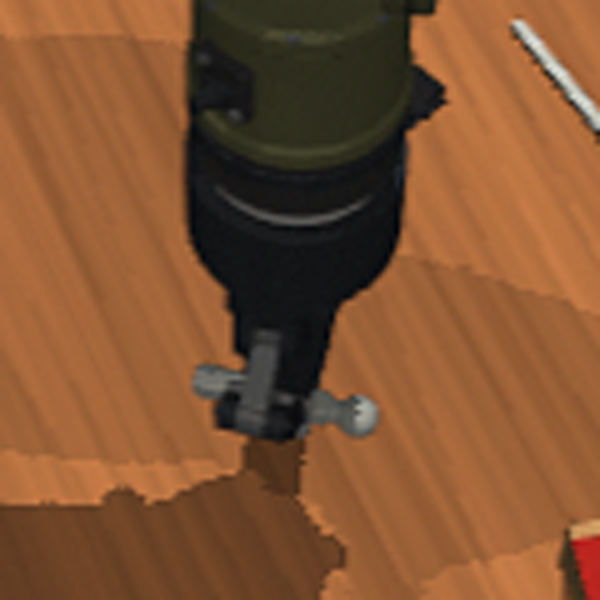

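```bash
python3 -c "
from h import *
c=load('side');p=np.array([.4582,-.2682])
for nm,x,y in(('ball',360,415),('tail end',198,380),('head left edge',303,405)):
  for z in(.093,.098,.103):
    q=w(c,(x+.5)/5-.5+290,(y+.5)/5-.5+270,z); d=q[:2]-p; print(nm,z,q.round(4),(d@[.78,-.625]*1000).round(1),(d@[.625,.78]*1000).round(1))
P=cloud(c);m=(P[...,2]>.085)&(P[...,2]<.115)
v,u=int(415/5+270),int(360/5+290);print(P[v-1:v+2,u-1:u+2].reshape(-1,3).round(4))
"
```

```text
ball 0.093 [ 0.4829 -0.2832  0.093 ] 28.6 3.7
ball 0.098 [ 0.4814 -0.2855  0.098 ] 28.9 1.0
ball 0.103 [ 0.4799 -0.2878  0.103 ] 29.2 -1.7
tail end 0.093 [ 0.4321 -0.2456  0.093 ] -34.5 1.3
tail end 0.098 [ 0.4309 -0.2481  0.098 ] -33.9 -1.4
tail end 0.103 [ 0.4297 -0.2506  0.103 ] -33.3 -4.1
head left edge 0.093 [ 0.4647 -0.271   0.093 ] 6.8 1.9
head left edge 0.098 [ 0.4633 -0.2733  0.098 ] 7.2 -0.8
head left edge 0.103 [ 0.4619 -0.2757  0.103 ] 7.5 -3.5
[[ 0.4782 -0.288   0.107 ]
 [ 0.4793 -0.2897  0.1091]
 [ 0.4819 -0.2892  0.1062]
 [ 0.4784 -0.2882  0.1032]
 [ 0.4794 -0.2901  0.1058]
 [ 0.4814 -0.2904  0.1049]
 [ 0.4772 -0.2906  0.1042]
 [ 0.4789 -0.2914  0.1044]
 [ 0.4805 -0.2923  0.1048]]
```

{"name": "drive_tool", "arguments": {"targets": [[[3.2,4.5,-0.6],0.106],[[3.7,4.2,-0.6],0.106],[[4.1,3.8,-0.6],0.106],[[4.5,3.3,-0.6],0.106],[[4.8,2.8,-0.6],0.106]]}}

```text
t: 18.92
tcp_pos: [0.475, 0.0142, 0.1106]
ee_rot: [[-0.332, 0.943, 0.015], [0.943, 0.332, -0.028], [-0.032, 0.005, -0.999]]
force: [1.0, -0.4, 0.3]
width: 0.0099
```

```bash
python3 -c "
from h import *
plan((*cas(50,0),.12,-3.2),(*cas(61.5,0),.1,-3.2))"
```

```text
t 18.925 p [0.475  0.0142 0.1106] yaw 19.4 w 0.0099 F [ 1.  -0.4  0.3] q [  3.  15. -28.  47.  -2.  73.]
[[[5.11, 2.12, -0.39], 0.099], [[5.29, 1.6, -0.4], 0.099], [[5.42, 1.07, -0.4], 0.099], [[5.5, 0.53, -0.41], 0.099], [[1.21, -0.01, 1.96], -0.0]]
```

{"name": "drive_tool", "arguments": {"targets": [[[5.1,2.1,-0.5],0.099],[[5.3,1.6,-0.5],0.099],[[5.4,1.1,-0.5],0.099],[[5.5,0.5,0],0.099],[[0.6,0,0],0]]}}

```text
t: 19.55
tcp_pos: [0.4854, 0.251, 0.1148]
ee_rot: [[0.066, 0.998, 0.009], [0.997, -0.066, -0.031], [-0.03, 0.011, -0.999]]
force: [0.4, -0.3, -0.6]
width: 0.0099
```

```bash
python3 -c "
from h import *
plan((*cas(61.5,0),.06,-3.2,.03))"
```

```text
t 19.55 p [0.4854 0.251  0.1148] yaw -3.8 w 0.0099 F [ 0.4 -0.3 -0.6] q [ 28.  21. -17.  52.  -2. 122.]
[[[-0.12, 0.09, 2.75], -0.005], [[-0.12, 0.09, 2.75], -0.005], [[0, 0, 0], 0], [[0, 0, 0], 0], [[0, 0, 0], 0]]
```

{"name": "drive_tool", "arguments": {"targets": [[[-0.1,0.1,2.7],-0.005],[[-0.1,0,2.6],-0.005],[[0,0,0],0],[[0,0,0],0],[[0,0,0],0]]}}

```text
t: 20.18
tcp_pos: [0.485, 0.2449, 0.0592]
ee_rot: [[0.054, 0.999, 0.005], [0.998, -0.054, -0.034], [-0.034, 0.007, -0.999]]
force: [-0.2, -0.1, -0.1]
width: 0.0097
```

```bash
python3 -c "
from h import *
c=snap('side'); cv2.imwrite('pics/s15.png',cv2.resize(c['img'][130:250,210:330],None,fx=5,fy=5,interpolation=cv2.INTER_CUBIC))
plan((*cas(61.5,0),.012,-3.2,.013))"
```

```text
t 20.225 p [0.4853 0.2451 0.0594] yaw -3.1 w 0.0101 F [ 0.6  0.6 -0. ] q [ 28.  25. -21.  45.  -2. 121.]
[[[0.09, 0.04, 1.18], 0.0], [[0.09, 0.04, 1.18], 0.0], [[0.09, 0.04, 1.18], 0.0], [[0.09, 0.04, 1.18], 0.0], [[0, 0, 0], 0]]
```

View pics/s15.png

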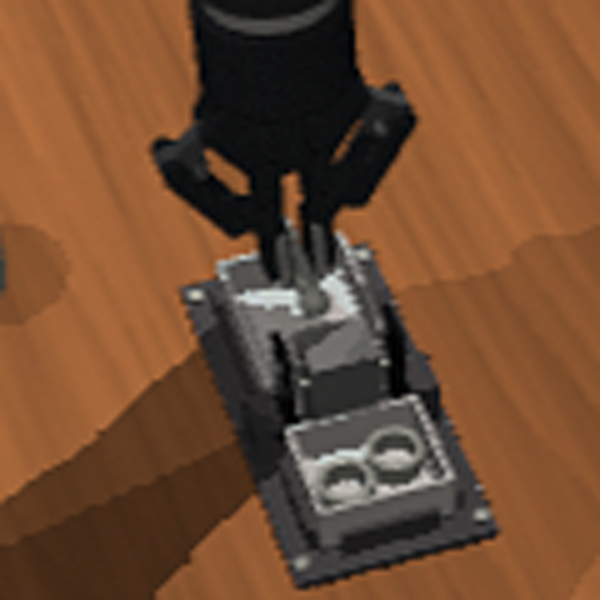

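{"name": "drive_tool", "arguments": {"targets": [[[0.2,0,1.2],0],[[0.2,0,1.2],0],[[0.1,0,1.1],0],[[0,0,0.7],0],[[0,0,0],0]]}}

```text
t: 20.85
tcp_pos: [0.4862, 0.2491, 0.0148]
ee_rot: [[0.054, 0.999, 0.007], [0.998, -0.054, -0.034], [-0.033, 0.009, -0.999]]
force: [-0.3, -0.1, -1.3]
width: 0.0099
```

```bash
python3 -c "
from h import *
plan((*cas(61.5,0),.012,-3.2,.013))"
```

```text
t 20.85 p [0.4862 0.2491 0.0148] yaw -3.1 w 0.0099 F [-0.3 -0.1 -1.3] q [ 28.  28. -24.  39.  -2. 121.]
[[[-0.21, 0.13, 0.29], 0.002], [[0, 0, 0], 0], [[0, 0, 0], 0], [[0, 0, 0], 0], [[0, 0, 0], 0]]
```

{"name": "drive_tool", "arguments": {"targets": [[[0,0,0.3],0],[[0,0,0],0],[[0,0,0],0],[[0,0,0],0],[[0,0,0],0]]}}

```text
t: 21.48
tcp_pos: [0.4871, 0.2494, 0.0125]
ee_rot: [[0.054, 0.998, 0.008], [0.998, -0.054, -0.033], [-0.032, 0.01, -0.999]]
force: [-0.6, 0.4, -1.1]
width: 0.0099
```

{"name": "drive_tool", "arguments": {"targets": [[[0,0,0],0],[[0,0,0],0],[[0,0,0],0],[[0,0,-1],0],[[0,0,-3],0]], "claw": 2.2}}

```text
t: 22.1
tcp_pos: [0.4851, 0.2498, 0.0522]
ee_rot: [[0.054, 0.999, 0.004], [0.998, -0.054, -0.035], [-0.035, 0.006, -0.999]]
force: [0.4, 0.5, 0.2]
width: 0.0217
```

{"name": "drive_tool", "arguments": {"targets": [[[0,0,-3],0],[[0,0,-3],0],[[0,0,-2],0],[[0,0,0],0],[[0,0,0],0]]}}

```text
t: 22.72
tcp_pos: [0.4862, 0.2536, 0.1392]
ee_rot: [[0.054, 0.998, 0.01], [0.998, -0.054, -0.032], [-0.031, 0.012, -0.999]]
force: [-0.6, 0.8, -1.3]
width: 0.0222
```

```bash
python3 -c "
from h import *
c=snap('side'); cv2.imwrite('pics/s16.png',cv2.resize(c['img'][140:250,220:330],None,fx=5,fy=5,interpolation=cv2.INTER_CUBIC))
plan((*cas(0,0),.12,-3.2,.03))"
```

```text
t 22.775 p [0.4862 0.2536 0.1391] yaw -3.1 w 0.022 F [0.1 0.2 0.1] q [ 29.  21. -14.  56.  -2. 122.]
[[[-2.25, 0.04, 0.71], 0.001], [[-2.25, 0.04, 0.71], 0.001], [[-2.25, 0.04, 0.71], 0.001], [[0, 0, 0], 0], [[0, 0, 0], 0]]
```

View pics/s16.png

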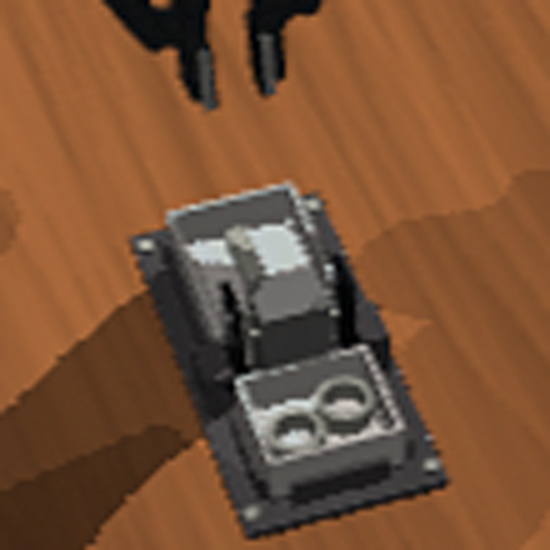

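{"name": "drive_tool", "arguments": {"targets": [[[-2.2,0.1,0.6],0],[[-2.2,0,0.6],0],[[-1.9,0,0.6],0],[[0,0,0],0],[[0,0,0],0]], "claw": 8.5}}

```text
t: 23.4
tcp_pos: [0.4808, 0.1841, 0.1183]
ee_rot: [[0.055, 0.998, 0.003], [0.998, -0.055, -0.036], [-0.035, 0.005, -0.999]]
force: [0.5, 0.0, 0.4]
width: 0.085
```

```bash
python3 -c "
from h import *
c=snap('side'); cv2.imwrite('pics/s17.png',cv2.resize(c['img'][140:250,220:330],None,fx=5,fy=5,interpolation=cv2.INTER_CUBIC))
plan((*cas(0,0),.07,-3.2,.02))"
```

```text
t 23.45 p [0.4807 0.1841 0.1183] yaw -3.2 w 0.0849 F [-1.4  1.  -0.1] q [ 22.  19. -20.  52.  -2. 115.]
[[[0.11, 0.1, 1.61], 0.0], [[0.11, 0.1, 1.61], 0.0], [[0.11, 0.1, 1.61], 0.0], [[0, 0, 0], 0], [[0, 0, 0], 0]]
```

View pics/s17.png

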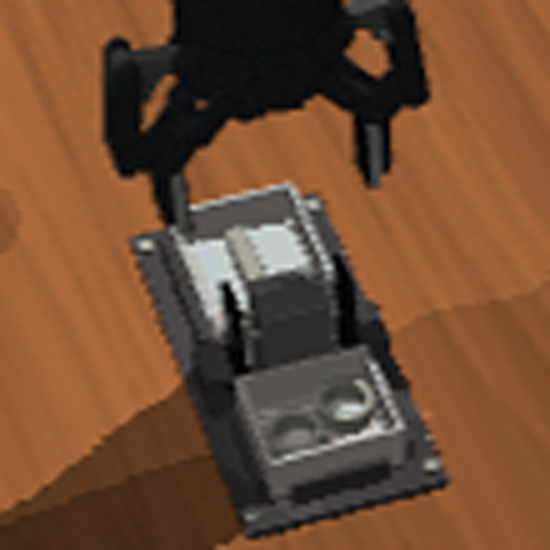

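{"name": "drive_tool", "arguments": {"targets": [[[0.1,0.1,1.3],0],[[0.1,0.1,1.3],0],[[0.1,0.1,1.3],0],[[0,0,0],0],[[0,0,0],0]]}}

```text
t: 24.08
tcp_pos: [0.4843, 0.1873, 0.0758]
ee_rot: [[0.053, 0.999, 0.002], [0.998, -0.053, -0.036], [-0.036, 0.004, -0.999]]
force: [-0.3, 0.4, -0.2]
width: 0.0853
```

```bash
python3 -c "
from h import *
c=snap('side'); cv2.imwrite('pics/s18.png',cv2.resize(c['img'][160:250,230:320],None,fx=6,fy=6,interpolation=cv2.INTER_CUBIC))
plan((*cas(0,0),.036,-3.2,.014))"
```

```text
t 24.125 p [0.4842 0.1872 0.0759] yaw -3.0 w 0.0852 F [ 0.  -0.2 -0.3] q [ 22.  21. -23.  46.  -2. 115.]
[[[-0.01, -0.01, 1.33], 0.001], [[-0.01, -0.01, 1.33], 0.001], [[-0.01, -0.01, 1.33], 0.001], [[0, 0, 0], 0], [[0, 0, 0], 0]]
```

View pics/s18.png

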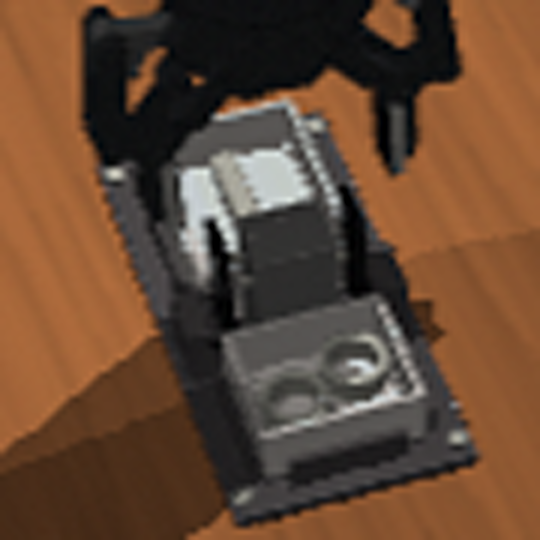

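{"name": "drive_tool", "arguments": {"targets": [[[-0.1,0,1.2],0],[[-0.1,0,1.2],0],[[0,0,1.2],0],[[0,0,0],0],[[0,0,0],0]]}}

```text
t: 24.75
tcp_pos: [0.4843, 0.1836, 0.0376]
ee_rot: [[0.053, 0.999, 0.003], [0.998, -0.053, -0.036], [-0.035, 0.005, -0.999]]
force: [0.3, -0.1, 0.6]
width: 0.0853
```

```bash
python3 -c "
from h import *
c=snap('side'); cv2.imwrite('pics/s19.png',cv2.resize(c['img'][160:250,230:320],None,fx=6,fy=6,interpolation=cv2.INTER_CUBIC))
c=snap('top'); cv2.imwrite('pics/t19.png',cv2.resize(c['img'][220:300,180:280],None,fx=6,fy=6,interpolation=cv2.INTER_CUBIC))
plan((*cas(0,0),.036,-3.2,.014))"
```

```text
t 24.85 p [0.4843 0.1836 0.0378] yaw -3.0 w 0.085 F [0.  1.3 0.2] q [ 22.  24. -26.  40.  -2. 115.]
[[[0.19, -0.04, 0.18], 0.003], [[0, 0, 0], 0], [[0, 0, 0], 0], [[0, 0, 0], 0], [[0, 0, 0], 0]]
```

View pics/s19.png

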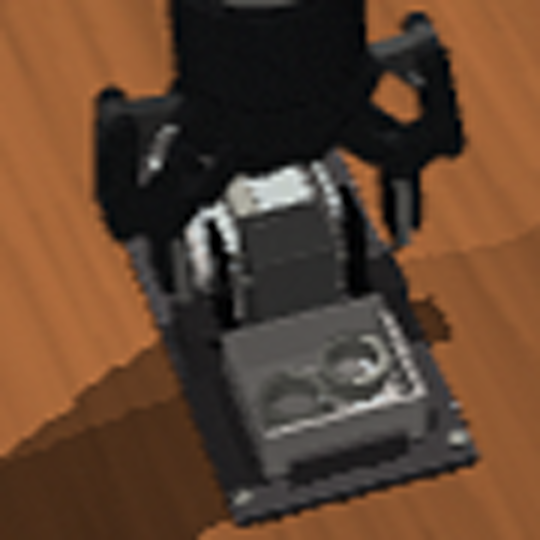

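View pics/t19.png

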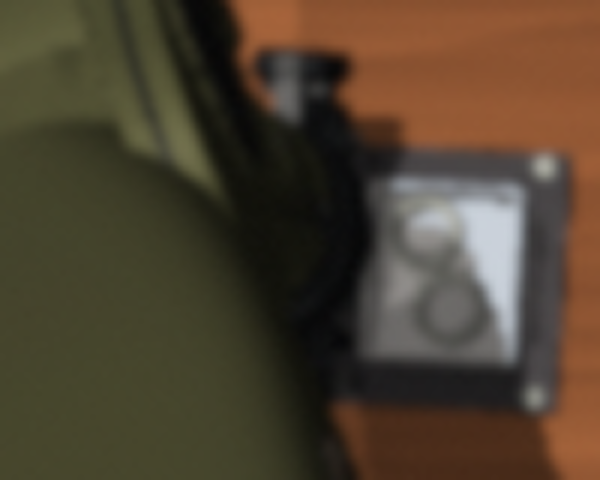

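{"name": "drive_tool", "arguments": {"targets": [[[0.15,0,0.15],0],[[0,0,0],0],[[0,0,0],0],[[0,0,0],0],[[0,0,0],0]], "claw": 6.6}}

```text
t: 25.48
tcp_pos: [0.4853, 0.1857, 0.0371]
ee_rot: [[0.053, 0.999, 0.005], [0.998, -0.053, -0.035], [-0.034, 0.007, -0.999]]
force: [0.0, 0.5, -1.2]
width: 0.0663
```

```bash
python3 -c "
from h import *
c=snap('side'); cv2.imwrite('pics/s20.png',cv2.resize(c['img'][180:240,240:310],None,fx=9,fy=9,interpolation=cv2.INTER_CUBIC))
plan((*cas(0,0),.036,-3.2,.014))"
```

```text
t 25.525 p [0.4853 0.1856 0.0371] yaw -3.0 w 0.0662 F [ 0.1 -0.7 -0.4] q [ 22.  24. -26.  40.  -2. 115.]
[[[-0.02, -0.13, 0.11], 0.003], [[0, 0, 0], 0], [[0, 0, 0], 0], [[0, 0, 0], 0], [[0, 0, 0], 0]]
```

View pics/s20.png

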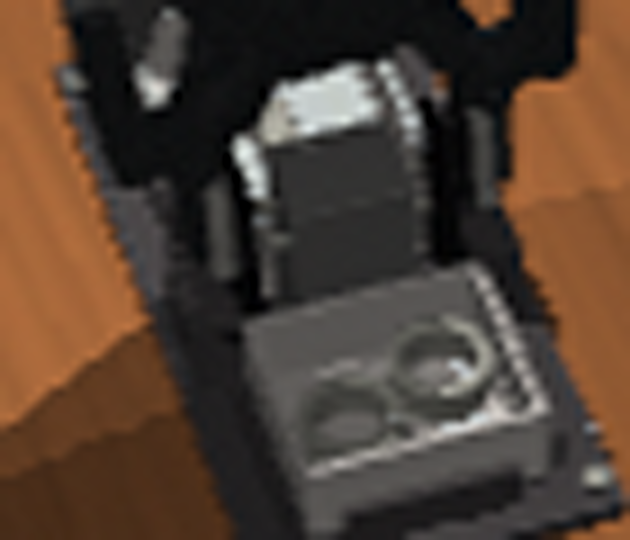

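{"name": "drive_tool", "arguments": {"targets": [[[0,-0.1,0.1],0],[[0,0,0],0],[[0,0,0],0],[[0,0,0],0],[[0,0,0],0]], "claw": 4.4, "newtons": 50}}

```text
t: 26.15
tcp_pos: [0.4844, 0.186, 0.0383]
ee_rot: [[0.053, 0.999, 0.006], [0.998, -0.053, -0.034], [-0.033, 0.008, -0.999]]
force: [-0.4, -0.4, 1.5]
width: 0.0457
```

{"name": "drive_tool", "arguments": {"targets": [[[0,0,0],0],[[0,0,0],0],[[0,0,0],0],[[0,0,0],0],[[0,0,0],0]]}}

```text
t: 26.78
tcp_pos: [0.4844, 0.186, 0.0383]
ee_rot: [[0.053, 0.999, 0.006], [0.998, -0.053, -0.034], [-0.033, 0.008, -0.999]]
force: [0.0, 0.3, 1.6]
width: 0.0463
```

```bash
python3 -c "
from h import *
c=snap('side'); cv2.imwrite('pics/s21.png',cv2.resize(c['img'][180:240,240:310],None,fx=9,fy=9,interpolation=cv2.INTER_CUBIC))
plan((*cas(0,0),.036,-3.2,.014))"
```

```text
t 26.825 p [0.4844 0.186  0.0383] yaw -3.0 w 0.0464 F [-0.  -0.1  1.7] q [ 22.  24. -26.  40.  -2. 115.]
[[[-0.04, -0.04, 0.23], 0.003], [[0, 0, 0], 0], [[0, 0, 0], 0], [[0, 0, 0], 0], [[0, 0, 0], 0]]
```

View pics/s21.png

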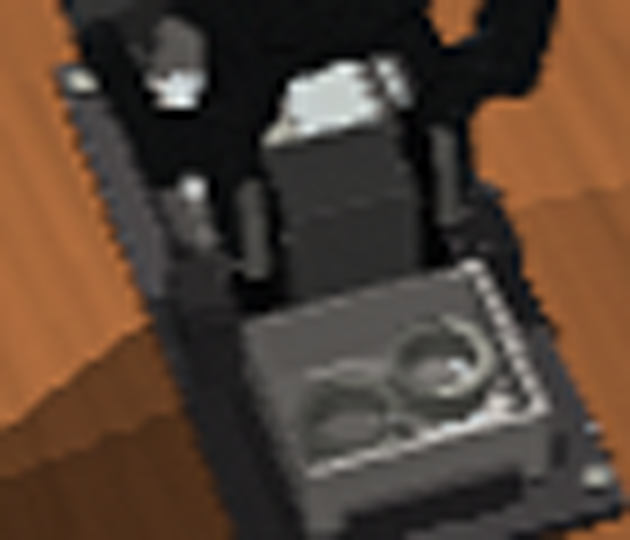

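{"name": "drive_tool", "arguments": {"targets": [[[0,0,-0.4],0],[[0,0,-0.6],0],[[0,0,-0.6],0],[[0,0,-0.6],0],[[0,0,-0.3],0]]}}

```text
t: 27.45
tcp_pos: [0.482, 0.1858, 0.0623]
ee_rot: [[0.053, 0.999, 0.001], [0.998, -0.053, -0.036], [-0.036, 0.003, -0.999]]
force: [-0.4, 0.1, -5.9]
width: 0.0459
```

```bash
python3 -c "
from h import *
c=snap('side'); cv2.imwrite('pics/s22.png',cv2.resize(c['img'][140:250,220:330],None,fx=5,fy=5,interpolation=cv2.INTER_CUBIC))
plan((*cas(0,0),.139,-3.2,.014))"
```

```text
t 27.5 p [0.4821 0.1859 0.0626] yaw -3.0 w 0.0459 F [-0.  -0.8 -5. ] q [ 22.  22. -25.  44.  -2. 115.]
[[[-0.05, 0.04, -1.27], 0.0], [[-0.05, 0.04, -1.27], 0.0], [[-0.05, 0.04, -1.27], 0.0], [[-0.05, 0.04, -1.27], 0.0], [[-0.05, 0.04, -1.27], 0.0]]
[[[-0.05, 0.04, -1.27], 0.0], [[0, 0, 0], 0], [[0, 0, 0], 0], [[0, 0, 0], 0], [[0, 0, 0], 0]]
```

View pics/s22.png

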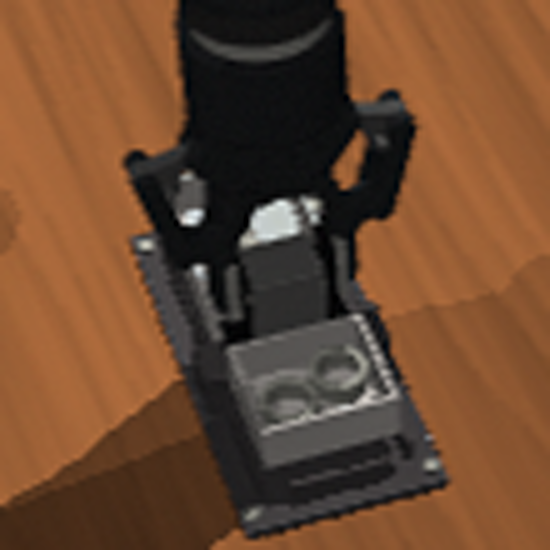

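{"name": "drive_tool", "arguments": {"targets": [[[0,0,-0.8],0],[[0,0,-1.2],0],[[0,0,-1.2],0],[[0,0,-1.0],0],[[0,0,-0.6],0]]}}

```text
t: 28.12
tcp_pos: [0.4817, 0.1877, 0.1141]
ee_rot: [[0.053, 0.999, 0.001], [0.998, -0.053, -0.036], [-0.036, 0.003, -0.999]]
force: [0.5, 0.5, -6.2]
width: 0.0455
```

{"name": "drive_tool", "arguments": {"targets": [[[-0.1,0,-0.6],0],[[-0.1,0,-1],0],[[-0.1,0,-0.6],0],[[0,0,0],0],[[0,0,0],0]]}}

```text
t: 28.75
tcp_pos: [0.4814, 0.1852, 0.1379]
ee_rot: [[0.053, 0.999, 0.001], [0.998, -0.053, -0.036], [-0.036, 0.003, -0.999]]
force: [-0.0, 0.2, -5.4]
width: 0.0457
```

```bash
python3 -c "
from h import *
c=snap('side'); cv2.imwrite('pics/s23.png',cv2.resize(c['img'][120:240,210:330],None,fx=5,fy=5,interpolation=cv2.INTER_CUBIC))
c=snap('top'); cv2.imwrite('pics/t23.png',cv2.resize(c['img'][220:300,170:290],None,fx=6,fy=6,interpolation=cv2.INTER_CUBIC))
plan((*cas(0,0),.1385,-3.2,.014))"
```

```text
t 28.85 p [0.4814 0.1852 0.1377] yaw -3.0 w 0.0457 F [ 0.9 -0.2 -5.7] q [ 22.  18. -18.  55.  -2. 115.]
[[[0.04, 0.26, -0.08], 0.003], [[0, 0, 0], 0], [[0, 0, 0], 0], [[0, 0, 0], 0], [[0, 0, 0], 0]]
```

View pics/s23.png

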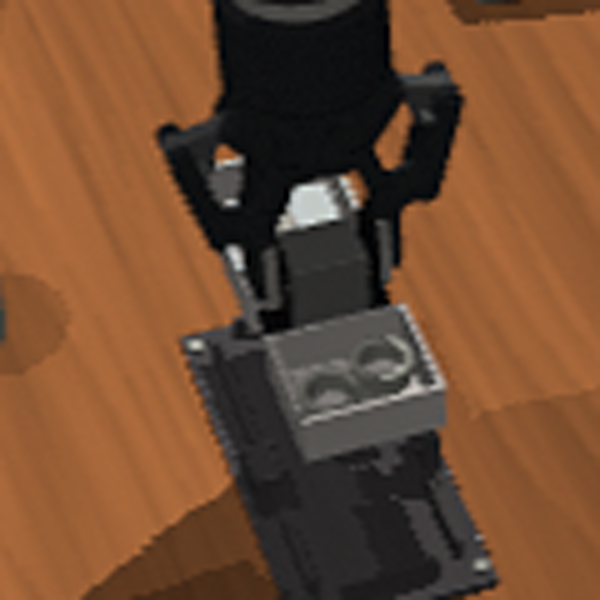

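View pics/t23.png

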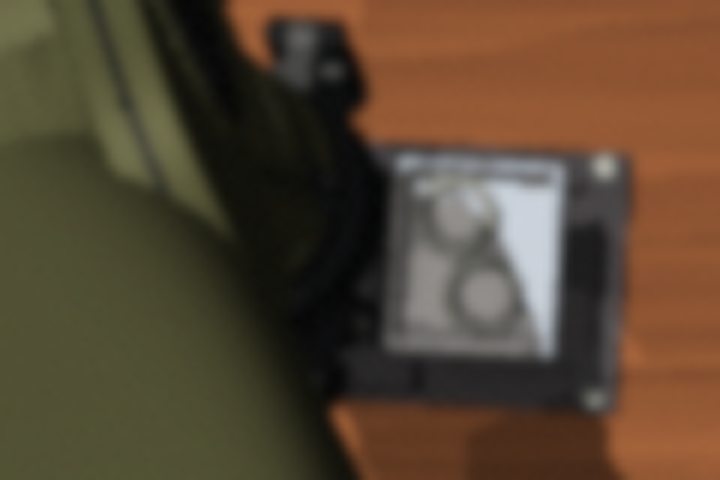

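```bash
python3 -c "
from h import *
a=np.radians(86.8);ex=np.array([np.cos(a),np.sin(a)]);ey=np.array([-ex[1],ex[0]])
for n in('side','top'):
    P=cloud(load(n)).reshape(-1,3);d=(P[:,:2]-C0)*1000;L=np.c_[d@ex,d@ey,P[:,2]*1000]
    q=L[(abs(L[:,1])<36)&(L[:,2]>100)&(L[:,2]<150)]
    for lo,hi in((-80,-70),(-70,-58),(-58,-45),(-45,-32),(-32,-20),(20,40),(40,60),(60,80),(80,100),(100,110)):
        g=q[(q[:,0]>lo)&(q[:,0]<hi)]
        if len(g)>5:
            print(n,lo,hi,len(g),np.percentile(g[:,2],[5,25,50,75,98]).round(1), 'y+',np.percentile(g[g[:,1]>12][:,2],95).round(1) if (g[:,1]>12).any() else '','y-',np.percentile(g[g[:,1]<-12][:,2],95).round(1) if (g[:,1]<-12).any() else '')
"
```

```text
side -80 -70 243 [107.6 113.2 120.  126.9 133.5] y+ 132.5 y- 133.0
side -70 -58 25 [117.5 121.2 127.8 130.2 133.1] y+ 133.0 y- 132.4
side -58 -45 97 [109.3 113.5 118.4 121.  131.7] y+ 130.2 y- 131.3
side -45 -32 124 [107.1 110.3 116.3 120.3 132.8] y+ 130.8 y- 130.8
side -32 -20 101 [107.8 110.1 115.9 120.9 132.9] y+ 132.8 y- 131.6
side 20 40 6 [110.1 128.8 130.2 132.3 134.5] y+ 134.2 y- 
side 40 60 7 [113.6 119.8 123.1 128.5 134.5] y+ 133.4 y- 128.7
side 60 80 42 [108.3 109.6 118.  122.4 132. ] y+ 110.6 y- 131.7
side 80 100 64 [105.9 107.2 108.9 110.1 125.3] y+  y- 121.2
side 100 110 56 [106.9 108.7 117.3 125.1 132.7] y+ 131.3 y- 109.9
top -80 -70 78 [108.  118.6 129.7 132.3 135.3] y+ 134.5 y- 135.0
top -70 -58 174 [106.  108.2 109.5 111.9 133.1] y+ 132.3 y- 131.7
top -58 -45 188 [106.5 109.  111.6 120.2 134.8] y+ 132.9 y- 132.2
top -45 -32 183 [106.1 108.9 111.8 120.7 134. ] y+ 130.8 y- 133.5
top -32 -20 168 [105.8 108.6 110.7 118.1 133.1] y+ 131.4 y- 131.6
```

{"name": "drive_tool", "arguments": {"targets": [[[0,0,0],0],[[0,0,0],0],[[0,0,0],0],[[0,0,0],0],[[0,0,0],0]]}}

```text
t: 29.48
tcp_pos: [0.4809, 0.1851, 0.137]
ee_rot: [[0.053, 0.999, -0.001], [0.998, -0.053, -0.036], [-0.036, 0.001, -0.999]]
force: [-0.2, -0.5, -5.6]
width: 0.0457
```

```bash
python3 -c "
from h import *
c=snap('side'); cv2.imwrite('pics/s24.png',c['img']); plan((*cas(0,0),.1385,-3.2,.014))"
```

```text
t 29.525 p [0.4809 0.1851 0.137 ] yaw -3.0 w 0.0459 F [ 0.7 -0.3 -5.4] q [ 22.  18. -18.  54.  -2. 115.]
[[[0.05, 0.31, -0.15], 0.003], [[0, 0, 0], 0], [[0, 0, 0], 0], [[0, 0, 0], 0], [[0, 0, 0], 0]]
```

View pics/s24.png

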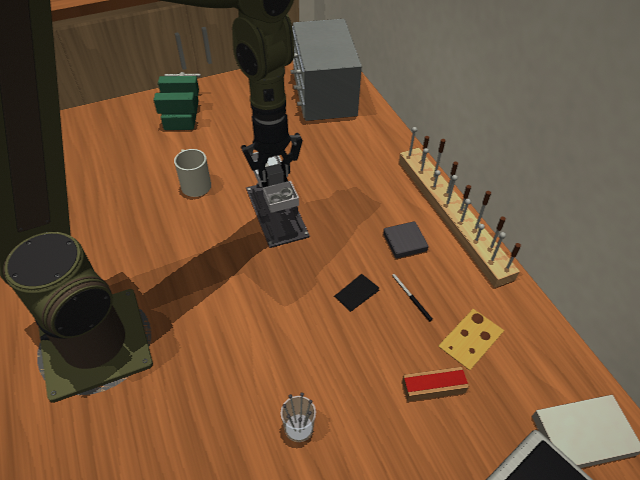

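The cassette (about px 280,195) is held above the empty dock. The beaker, box, file, block and mug sit at the same pixels as in the first picture. I'm handing the job in.

```bash
python3 -c "
from h import *
print(manip.finish_job()); o=manip.get_obs(); print(o['t'],o['tcp_pos'],o['width'],o['force'])"
```

```text
the job is handed in; nothing more can be done
None
the job is handed in; nothing more can be done
```

The job is done and handed in at about 29.5 s of the 72 s allowed. Both rings went into the short compartment and the punch lies flat in the long one. I then squeezed the catches at 50 N and lifted the cassette about 10 cm, where the gripper still holds it.

**Checks that agreed:**
- **Height and level:** the rim is at about 132 mm at both ends. It sat at 32 mm in the dock, so the cassette is level and about 100 mm up.
- **Contents:** the rings lie flat side by side. Depth readings in the long compartment match the punch lying flat.
- **Grip:** the load reads a steady 5.5 N, so nothing is slipping.
- **Bystanders:** they look unmoved in the last side picture.

**Checks that were less clean:**
- **Ring touched the end wall:** the first ring pressed on the wall of the short compartment at about 6 N while going in. I backed off, shifted it and released it cleanly.
- **Tool tilt:** the tool drifted about 2° off vertical during the moves. The cassette itself still measured level.
- **Opening reading:** the gripper reads 46 mm over the squeezed catches instead of 50 mm. It also read low on the rings and the punch, so I took this as a bias in the reading.

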